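Show the burned spatula to the document camera

ROBOT

A 6-joint arm with a two-finger parallel gripper is mounted at the origin on the work surface. World frame = base frame: x ahead of the robot, y to its left, z up, the work surface at z = 0. Lengths are in m, angles in degrees, forces in N, time in s.
With the tool pointing down it reaches from about 0.375 to 0.9 m from the base axis. Payload 3.1 kg.
Tool frame: the origin (TCP) lies between the finger pads, 19 mm behind the fingertips; this is the grasp point; y points along the fingers, z is the direction in which the jaws open and shut, and the axes are right-handed (so a half turn about y gives the same grasp; the last joint's range is limited). The gripper opens to 87 mm and grips with 3 to 60 N. Pads are 19 mm wide; open, the fingers measure 117 mm over their backs; the gripper's body (75 mm by 190 mm) begins 51 mm behind the grasp point.
Start: joints at [66.893, 30.224, 82.088, -0, 67.689, -10.227], TCP at [0.139, 0.609, 0.241] pointing down, gripper open.
Joint ranges: [-176.69, 176.69], [-43.24, 126.21], [12.49, 139.97], [-82, 262], [0, 151.66], [-163.58, 163.58]. Speed limits (degrees/s): [159.86, 159.86, 180, 180, 180, 180].

INTERFACE

Orientations are given as a 3x3 rotation matrix whose columns are the frame's x, y, z axes.
In Python, from rig import bot gives the robot as it stands.
- The arm moves only by the tool jog_arm, never from a script. Its argument "motion" is one flat list of numbers, 6 for each row, row after row: the shift along the tool's x, y, z in mm, then the turn, a rotation vector about the tool's x, y, z in degrees. A call has 1 to 20 rows; each row is the pose to reach, as a shift and turn from the pose commanded when the call began, along the tool's axes at that moment; what a row does not reach only later rows make up. A row lasts 1/8 s, in which the tool goes at most 62.5 mm and 10.7 degrees, less where a joint would pass 70% of its speed; a pose out of reach is approached as far as the arm can. A call with a gripper value outside its range is refused whole. "gripper" is the opening, from 0 (shut) to 1 (fully open), set as the call begins (left out, the last holds). The fingers move at their own pace and stop on an object; the grip force is fixed at half the most. Time passes only in rows, so rows that repeat a pose let the fingers close. It gives the time, the measured TCP pose, the force and the opening at its end, in the units of the state.
- bot.read_state(): the state, without advancing time (a new reading comes with each control period).
- bot.capture(name): name is "scene" or "side" or "wrist"; returns (picture, depth): 384x512x3 uint8, red, green, blue; 384x512 float32, m along the optical axis (not along the pixel's ray), 0 where there is no reading.
- bot.get_calibration(name): a dict with "mtx" (3x3 intrinsics, pixels), "pose" (4x4, takes a point from camera to world coordinates); the wrist camera has in their place "hand_eye" (4x4, takes a point from camera to tool coordinates, whose origin is the TCP and whose axes are the tool frame's). Camera axes: x right, y up, looking along -z (the intrinsics and any distortion apply to the point x, -y, -z); pixel columns grow to the right and rows downward; lengths in m; the calibration is good to about 2 mm. A picture is of the moment at which its call begins: read the wrist's pose just before it. get_calibration takes no time and is no camera call.
- bot.hand_in(): hands the job in, once; it reports no verdict.
The state is a dict: "time_s": time; "joint_positions": joint angles; "qvel": joint speeds; "tau": joint torques, N m; "position": TCP position; "tcp_rot": TCP orientation; "force": force on the tool from outside, world axes, zero at the start; "moment": the same for the moment, N m; "opening": opening from 0.0 (shut) to 1.0 (fully open).
Only numpy, scipy, OpenCV 4.12 (cv2) and the standard library are available. Lean on these libraries where they do the work, as an engineer would, in place of code of your own. Each camera call takes 0.05 s, during which the arm holds its last target.

TASK

Swing the toggle clamp's lever fully back, take the spatula out of the burning jig by its handle, never by the burned blade, and show it to the document camera: burned face square to the lens and 150 mm from it, the middle of the blade centred before the lens, the spatula in line with the boom, tip towards the column. Finish while still holding it there, motionless, in the gripper alone. Leave the clamp open, do not touch the camera, and leave the other things where they are.

Things in the scene. Friction and masses are not known exactly. Their poses are not given: they have to be found in the camera images.
- jig: Burning jig fixed on the table: board 440 x 120 x 12 mm, origin under its middle, x along it from clamp end (nearer the robot) to blade end, z up. Two rests, tops 37 mm above the table: rear x -210..-55 mm, 60 wide, with the clamp; front x 55..205, 90 wide. The handle bridges the gap, free all round. Dowel pins 10 mm high flank blade and handle end with 2.5 mm play: lift straight up.
- clamp_lever (a joint): Lever of the hold-down toggle clamp on the rear rest. 0 = clamped, lever upright; grows as it swings back to jig -x, 1.1 rad = fully open. Pin along jig y at jig x -172 mm, 65 mm above the table. The arm, whose rubber foot holds down the handle's end, rises with it 1.5 times as far (pin at x -148, same height, 70 mm long). Friction 0.25 N m: it stays where left, 4 N at the grip moves it.
- lever_grip (a point): Middle of the black plastic grip of the clamp's lever, on the lever's centre line 75 mm from its pin. The grip is 18 mm thick along the jig's x, 14 mm wide along y, and spans 38 to 104 mm from the pin. Its z points up the lever.
- spatula: The spatula in the jig: pale wood, flat, 300 x 10 mm thick, 70 g, leaf ornament burned into the upper face of its blade. Origin on the handle's underside, 150 mm behind the blade's middle; x to the tip, z out of the burned face. Blade 112 mm long (x 93..205), 62 wide; straight handle 22 wide from x -95. Starts on the jig at jig x -5 mm, y 0, underside 37 mm above the table, axes along the jig's.
- face (a point): Middle of the burned face of the blade: spatula x 150, z 10 mm. Its axes are the spatula's.
- handle_mid (a point): Point on the centre line of the spatula's handle, half way through its thickness: 150 mm behind the blade's middle (spatula x 0, z 5 mm), 42 mm above the table at the start. It lies over the gap between the rests, the place to take the handle from above.
- doccam: Document camera, fixed: black base 150 x 190 x 22 mm, aluminium column 22 mm thick and 448 mm tall, boom 425 mm above the table running from the column towards the robot to a fork with the tilting camera head. Origin on the table right below the head's tilt axis, which is 405 mm up; the boom runs along its x, column at x 180 mm, base x 80..230 mm.
- lens (a point): Centre of the lens' front glass, about 0.36 m above the table. Axes of the camera head: the lens looks along -z (down, tilted 0.15 to 0.4 rad towards the robot, differing between starts), y level, x away from the robot towards the column and slightly down. Lens tube 34 mm in diameter; the head measures about 56 x 74 mm and reaches 55 mm above the lens.
- blank: Bystander: a second spatula of the same shape, size and wood without any burning, lying flat on the table. Leave alone.
- spoon: Bystander: darker wooden spoon lying on the table. Leave alone.
- sander: Bystander: cork sanding block 100 x 60 x 32 mm. Leave alone.
- coaster: Bystander: round wooden coaster, 96 mm across, 9 mm thick. Leave alone.
- brush_tin: Bystander: steel tin 76 mm across, 100 mm tall, with brushes and pencils standing in it up to about 200 mm. Leave alone.
- mug: Bystander: white mug, 80 mm across, 92 mm tall. Leave alone.

How it is judged:
By the outcome, as a careful person would: the job done as asked, in the order asked, and still so for the second after the job is handed in, while the arm keeps its last pose, push and grip.
It also fails if it takes over 54 s, if anything falls off the work surface, if the arm or the gripper's body presses on something with over 40 N, if the wrist force passes 120 N, or if a joint passes its speed limit or range.

## Working session

There is one attempt and no reset: what is moved stays moved. The work goes in short steps, Python scripts to look and compute and a tool call to move; the robot and the scene stay as the last step left them, time stands still between calls to the robot, and variables do not carry over. Pictures are saved under pics/ and viewed, and the job is handed in when it is done.

Besides the shell and the picture viewer there is one more tool, called after "Call:" as a command line: name --argument value ..., lists and objects as JSON in quotes. jog_arm: Moves the arm, as the interface text tells. Its arguments: {"type":"object","properties":{"motion":{"type":"array","items":{"type":"number"}},"gripper":{"type":"number"}},"required":["motion"]}

```bash
ls; mkdir -p pics; python3 - <<'E'
from rig import bot
import cv2,numpy as np
np.set_printoptions(precision=4,suppress=True)
s=bot.read_state()
for k,v in s.items(): print(k,np.array(v))
for n in ["scene","side","wrist"]:
    im,d=bot.capture(n); c=bot.get_calibration(n)
    print(n,c)
    cv2.imwrite(f"pics/{n}0.png",im[:,:,::-1]); np.savez(f"{n}0.npz",im=im,d=d,**{k:v for k,v in c.items()})
E
```

```text
pics
time_s 0.0
joint_positions [ 66.8938  30.2799  82.158   -0.0018  67.6865 -10.227 ]
qvel [ 0.0687 -0.0023  0.0095 -0.0625  0.0045 -0.0237]
tau [  0.0008 -44.0046 -17.6588   0.0635   0.0582  -0.0002]
position [0.139  0.6086 0.2403]
tcp_rot [[ 0.9748 -0.0008  0.2229]
 [-0.2229 -0.002   0.9748]
 [-0.0004 -1.     -0.0021]]
force [ 0.3594 -0.4573  0.1386]
moment [-0.0152  0.0421 -0.0487]
opening 1.00183430866976
scene {'mtx': array([[366.1547,   0.    , 254.0277],
       [  0.    , 366.1547, 191.5493],
       [  0.    ,   0.    ,   1.    ]]), 'pose': array([[ 0.8058, -0.4143,  0.4231,  1.0791],
       [ 0.5922,  0.5726, -0.5669, -0.7672],
       [-0.0074,  0.7074,  0.7068,  1.0869],
       [ 0.    ,  0.    ,  0.    ,  1.    ]])}
side {'mtx': array([[417.6104,   0.    , 255.6862],
       [  0.    , 417.6104, 184.0688],
       [  0.    ,   0.    ,   1.    ]]), 'pose': array([[-0.8508,  0.3838, -0.359 ,  0.1707],
       [-0.5255, -0.6134,  0.5896,  0.5624],
       [ 0.006 ,  0.6902,  0.7235,  1.0136],
       [ 0.    ,  0.    ,  0.    ,  1.    ]])}
wrist {'mtx': array([[310.5527,   0.    , 254.7103],
       [  0.    , 310.5527, 192.7321],
       [  0.    ,   0.    ,   1.    ]]), 'hand_eye': array([[ 0.    , -0.9672, -0.2541, -0.0678],
       [-0.0003,  0.2541, -0.9672, -0.1435],
       [ 1.    ,  0.0001, -0.0003,  0.0003],
       [ 0.    ,  0.    ,  0.    ,  1.    ]])}
```

View pics/scene0.png

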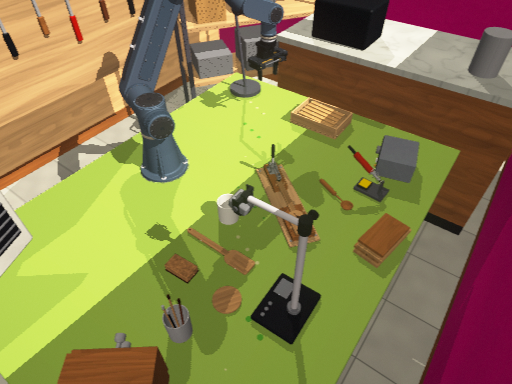

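View pics/side0.png

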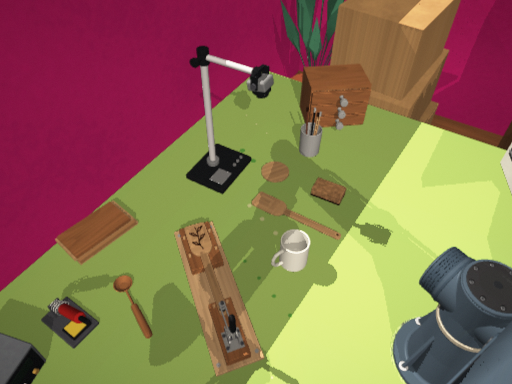

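View pics/wrist0.png

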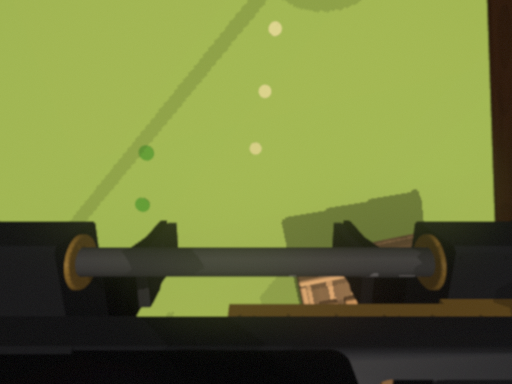

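The scene view shows the jig at about (285,200) with the lever upright at (273,155). The doccam has its base at (287,305) and its head at (240,200). The side view shows the jig with the burned leaf at (200,237), the clamp at (230,330) and the head at (261,82). The mug, at (293,250) in that view, lies between the jig and the blank. Next I'll fuse the clouds into a top view.

```bash
cat > h.py <<'E'
import numpy as np,cv2
np.set_printoptions(precision=4,suppress=True)
def cloud(d,K,P):
    v,u=np.mgrid[:d.shape[0],:d.shape[1]]
    X=np.stack([(u-K[0,2])/K[0,0]*d,-(v-K[1,2])/K[1,1]*d,-d],-1)
    return X@P[:3,:3].T+P[:3,3]
def proj(p,K,P):
    q=(np.atleast_2d(p)-P[:3,3])@P[:3,:3]
    return np.stack([K[0,2]+K[0,0]*q[:,0]/-q[:,2],K[1,2]-K[1,1]*q[:,1]/-q[:,2]],-1)
def load(n):
    z=np.load(n+"0.npz"); return z['im'],z['d'],z['mtx'],z['pose']
E
python3 - <<'E'
from h import *
R=.0025;x0,x1,y0,y1=.2,1.25,-.6,.5
H=int((x1-x0)/R);W=int((y1-y0)/R)
for n in ["scene","side"]:
    im,d,K,P=load(n); X=cloud(d,K,P); ok=d>0
    p=X[ok];c=im[ok]
    # table height
    t=p[(abs(p[:,2])<.03)]; print(n,np.median(t[:,2]))
    A=np.c_[t[:,:2],np.ones(len(t))]
    g=abs(t[:,2]-np.median(t[:,2]))<.006
    print(np.linalg.lstsq(A[g],t[g,2],rcond=None)[0])
    o=np.argsort(p[:,2]);p=p[o];c=c[o]
    r=((x1-p[:,0])/R).astype(int);q=((y1-p[:,1])/R).astype(int)
    m=(r>=0)&(r<H)&(q>=0)&(q<W)
    I=np.zeros((H,W,3),np.uint8);I[r[m],q[m]]=c[m]
    Z=np.zeros((H,W),np.uint8);Z[r[m],q[m]]=np.clip(p[m,2]*1000+20,0,255)/1
    cv2.imwrite(f"pics/top_{n}.png",I[:,:,::-1]);cv2.imwrite(f"pics/topz_{n}.png",cv2.applyColorMap(Z,cv2.COLORMAP_JET))
E
```

```text
scene -0.0012755359985526793
[ 0.0012 -0.0003 -0.0021]
side -0.001020838575552352
[-0.0004  0.0003 -0.0011]
```

View pics/top_scene.png

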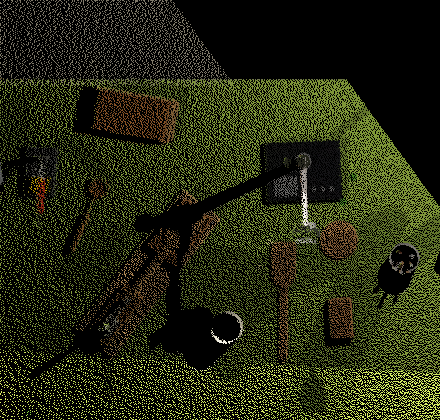

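View pics/top_side.png

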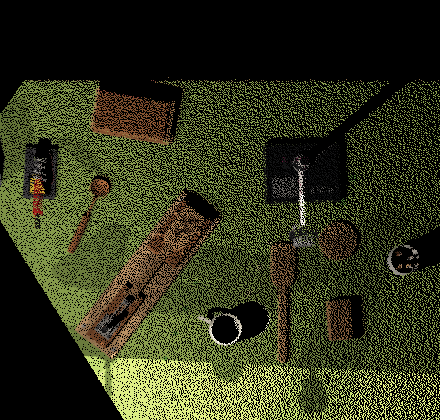

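```bash
python3 - <<'E'
from h import *
for n in ["scene","side"]:
    im,d,K,P=load(n); X=cloud(d,K,P)+[0,0,.0012]
    p=X[d>0];c=im[d>0]
    m=(p[:,2]>.006)&(p[:,2]<.05)&(p[:,0]<.79)&(p[:,0]>.34)&(p[:,1]<.32)&(p[:,1]>-.06)
    b=p[m]
    # keep largest cluster through raster
    R=.003;g=np.zeros((200,200),np.uint8);ij=((b[:,:2]-[.3,-.15])/R).astype(int);g[ij[:,0],ij[:,1]]=1
    g=cv2.morphologyEx(g,cv2.MORPH_CLOSE,np.ones((3,3)))
    N,L,S,_=cv2.connectedComponentsWithStats(g);k=1+np.argmax(S[1:,4]);b=b[L[ij[:,0],ij[:,1]]==k]
    r=cv2.minAreaRect((b[:,:2]*1000).astype(np.float32));print(n,r,len(b));print(cv2.boxPoints(r))
    # head & base & boom & column
    for nm,lo,hi in[("base",.012,.03),("boom",.415,.46),("head",.33,.415),("col",.05,.41)]:
        q=p[(p[:,2]>lo)&(p[:,2]<hi)&(p[:,0]>.5)&(p[:,0]<1.1)&(p[:,1]<-.1)&(p[:,1]>-.4)]
        if nm!="base":
            q=q[(abs(q[:,1]+.26)<.07)]
        else: q=q[(q[:,0]>.7)]
        if len(q): print(nm,len(q),q.min(0),q.max(0),np.median(q,0)); print(cv2.minAreaRect((q[:,:2]*1000).astype(np.float32)))
E
```

```text
scene ((530.37353515625, 157.96163940429688), (120.84603118896484, 348.9141845703125), 52.03276062011719) 1301
[[355.6652 217.6543]
 [630.7361   2.9985]
 [705.0819  98.269 ]
 [430.011  312.9248]]
base 2379 [ 0.7437 -0.3543  0.0122] [ 0.8995 -0.1599  0.03  ] [ 0.8235 -0.2774  0.0223]
((821.3739013671875, -257.38531494140625), (150.718505859375, 190.98822021484375), 2.0848798751831055)
boom 981 [ 0.6422 -0.2966  0.4151] [ 0.8625 -0.2091  0.4505] [ 0.7713 -0.2632  0.432 ]
((750.9326171875, -253.42257690429688), (221.2581329345703, 68.10315704345703), 6.143078804016113)
head 422 [ 0.6403 -0.2998  0.3306] [ 0.8623 -0.2159  0.415 ] [ 0.6923 -0.2691  0.3976]
((748.5797119140625, -252.95529174804688), (224.39776611328125, 68.2265853881836), 8.346217155456543)
col 777 [ 0.6403 -0.2998  0.0503] [ 0.8615 -0.2301  0.41  ] [ 0.8474 -0.265   0.3082]
((748.4644165039062, -253.34451293945312), (224.05667114257812, 67.48985290527344), 8.346216201782227)
side ((558.535400390625, 132.82850646972656), (123.75886535644531, 451.1053161621094), 52.16380310058594) 6402
[[342.444  222.3135]
 [698.7123 -54.3972]
 [774.6268  43.3435]
 [418.3585 320.0543]]
base 1577 [ 0.7394 -0.352   0.0123] [ 0.894  -0.1562  0.0299] [ 0.8051 -0.2348  0.0218]
((817.9708862304688, -254.72018432617188), (152.19827270507812, 193.5808563232422), 2.1981451511383057)
boom 843 [ 0.6372 -0.2954  0.415 ] [ 0.858  -0.2066  0.4491] [ 0.7433 -0.2516  0.4299]
((747.082763671875, -251.91650390625), (223.5823516845703, 70.92206573486328), 6.047503471374512)
head 561 [ 0.6316 -0.2953  0.3301] [ 0.8524 -0.2106  0.415 ] [ 0.6645 -0.2452  0.3943]
((742.3576049804688, -253.53009033203125), (220.16416931152344, 72.23748779296875), 3.923987627029419)
col 964 [ 0.6316 -0.2953  0.0505] [ 0.8536 -0.2234  0.41  ] [ 0.8345 -0.2468  0.3239]
((742.9066772460938, -254.80099487304688), (221.45143127441406, 71.6946029663086), 3.0727591514587402)
```

```bash
python3 - <<'E'
from h import *
a=load("scene")[0][170:240,205:325];b=load("side")[0][40:110,185:285]
A=cv2.resize(a,None,fx=5,fy=5,interpolation=cv2.INTER_CUBIC)
cv2.imwrite("pics/headA.png",A[:,:,::-1]);
B=cv2.resize(b,None,fx=6,fy=6,interpolation=cv2.INTER_CUBIC);cv2.imwrite("pics/headB.png",B[:,:,::-1])
c=load("side")[0][210:380,165:275];cv2.imwrite("pics/jigB.png",cv2.resize(c,None,fx=3.5,fy=3.5,interpolation=cv2.INTER_CUBIC)[:,:,::-1])
E
```

```text
(no output)
```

View pics/headA.png

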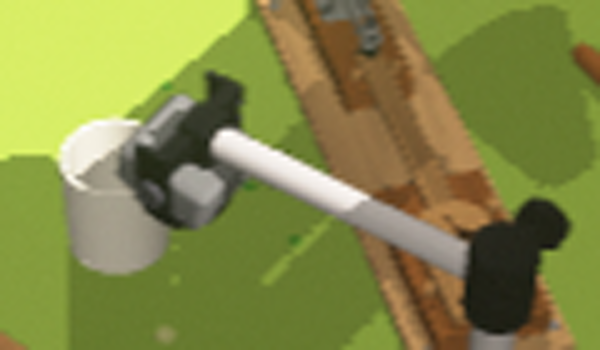

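View pics/headB.png

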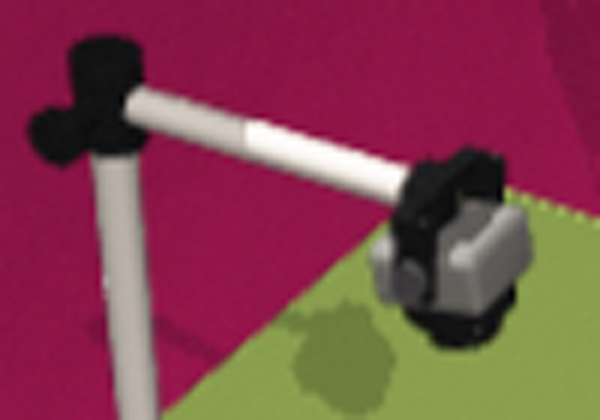

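View pics/jigB.png

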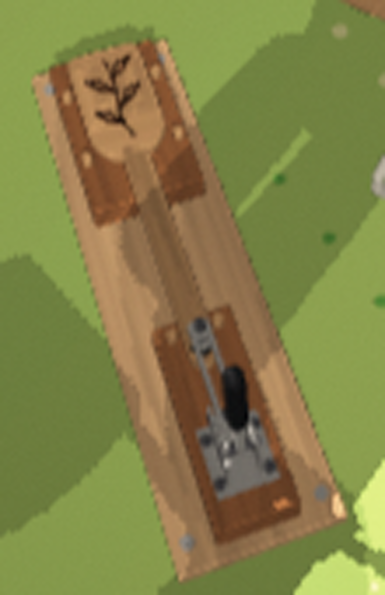

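```bash
cat >> h.py <<'E'
from scipy.spatial.transform import Rotation as Ro
def rotx(xd,tilt=0):
    "tool rot with tool x = xd yaw(deg), pitched down by tilt (rad) ; y=-normal"
    a=np.radians(xd);h=np.array([np.cos(a),np.sin(a),0]);k=np.array([0,0,1.])
    x=h*np.cos(tilt)-k*np.sin(tilt);n=h*np.sin(tilt)+k*np.cos(tilt);y=-n
    return np.stack([x,y,np.cross(x,y)],1)
def jog(p,R,s=None):
    from rig import bot
    s=s or bot.read_state();R0=np.array(s['tcp_rot']);p0=np.array(s['position'])
    return np.round(R0.T@(np.array(p)-p0)*1000,1),np.round(np.degrees(Ro.from_matrix(R0.T@R).as_rotvec()),2)
E
python3 -c "
from h import *
print(jog([.556,.1345,.26],rotx(-37.9)))"
```

```text
(array([ 512.1,  -19.1, -369.4]), array([ 0.09, 25.02,  0.  ]))
```

Call:
jog_arm --motion '[25, -2, -18, 0, 1, 0, 70, -5, -50, 0, 3, 0, 120, -10, -86, 0, 6, 0, 170, -15, -122, 0, 8, 0, 220, -19, -158, 0, 11, 0, 270, -19, -195, 0, 13, 0, 320, -19, -231, 0, 16, 0, 370, -19, -267, 0, 18, 0, 420, -19, -303, 0, 21, 0, 465, -19, -335, 0, 23, 0, 495, -19, -357, 0, 24, 0, 512, -19, -369, 0, 25, 0, 512, -19, -369, 0, 25, 0, 512, -19, -369, 0, 25, 0]' --gripper 0

```text
time_s: 1.9
position: [0.5548, 0.1366, 0.26]
tcp_rot: [[0.79, -0.002, 0.613], [-0.613, 0.001, 0.79], [-0.002, -1.0, -0.001]]
force: [0.7, 0.7, 0.2]
opening: 0.004
```

```bash
cat >> h.py <<'E'
def wcap(tag):
    from rig import bot
    s=bot.read_state();im,d=bot.capture("wrist");c=bot.get_calibration("wrist")
    T=np.eye(4);T[:3,:3]=s['tcp_rot'];T[:3,3]=s['position'];P=T@np.array(c['hand_eye'])
    np.savez(tag+"0.npz",im=im,d=d,mtx=c['mtx'],pose=P);cv2.imwrite(f"pics/{tag}.png",im[:,:,::-1]);return s
def cap(n,tag):
    from rig import bot
    im,d=bot.capture(n);c=bot.get_calibration(n)
    np.savez(tag+"0.npz",im=im,d=d,mtx=c['mtx'],pose=c['pose']);cv2.imwrite(f"pics/{tag}.png",im[:,:,::-1])
E
python3 -c "
from h import *
s=wcap('w1')
for k in ['time_s','position','tcp_rot','joint_positions','force']: print(k,np.array(s[k]))"
```

```text
time_s 1.9
position [0.5548 0.1366 0.26  ]
tcp_rot [[ 0.7901 -0.0017  0.613 ]
 [-0.613   0.0005  0.7901]
 [-0.0017 -1.     -0.0006]]
joint_positions [  2.6066  24.8702  88.6445   0.0386  66.5823 -49.6007]
force [0.6558 0.6848 0.1774]
```

View pics/w1.png

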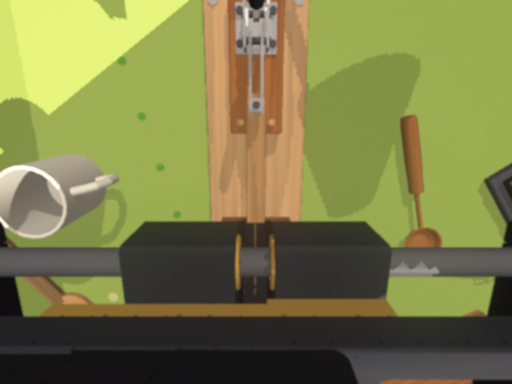

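The wrist view shows the handle under the fingers at column ~256, with rest and board edges at columns 232-283 and 208-305. The clamp foot is at (256,105) and the lever grip at (256,0). I'll measure these.

```bash
python3 - <<'E'
from h import *
im,d,K,P=load("w1");X=cloud(d,K,P)
a=np.radians(-37.8);ex=np.array([np.cos(a),np.sin(a)]);ey=np.array([-ex[1],ex[0]]);o=np.array([.56,.1315])
J=X.copy();J[...,0]=(X[...,:2]-o)@ex;J[...,1]=(X[...,:2]-o)@ey
hsv=cv2.cvtColor(im,cv2.COLOR_RGB2HSV)
t=J[(d>0)&(hsv[...,0]>32)&(hsv[...,0]<50)&(hsv[...,1]>90)];print("table z",np.median(t[:,2]))
# per-row edges
for r in range(5,215,15):
    row=J[r];ok=(d[r]>0)&(abs(row[:,1])<.09)
    f=lambda lo,hi:row[ok&(row[:,2]>lo)&(row[:,2]<hi)]
    b=f(.006,.018);q=f(.030,.041);h=f(.041,.052)
    fm=lambda v:"-" if len(v)<4 else "x%.3f y %.4f %.4f mid %.4f z%.4f"%(np.median(v[:,0]),v[:,1].min(),v[:,1].max(),(v[:,1].min()+v[:,1].max())/2,np.median(v[:,2]))
    print(r,"B",fm(b),"|R",fm(q),"|H",fm(h))
# rest front edge along col
for c in (240,274):
    print([ (r,round(float(J[r,c,0]),4),round(float(J[r,c,2]),4)) for r in range(120,150,3)])
# front rest begin
for c in (238,274): print([ (r,round(float(J[r,c,0]),4),round(float(J[r,c,2]),4)) for r in range(206,224,2)])
E
```

```text
table z -6.218517145689662e-05
5 B x-0.191 y -0.0564 0.0613 mid 0.0024 z0.0123 |R x-0.184 y -0.0264 0.0314 mid 0.0025 z0.0381 |H x-0.182 y -0.0179 0.0215 mid 0.0018 z0.0436
20 B x-0.176 y -0.0563 0.0612 mid 0.0025 z0.0119 |R x-0.169 y -0.0269 0.0317 mid 0.0024 z0.0391 |H -
35 B x-0.160 y -0.0566 0.0622 mid 0.0028 z0.0121 |R x-0.155 y -0.0273 0.0323 mid 0.0025 z0.0388 |H x-0.154 y -0.0183 0.0190 mid 0.0003 z0.0411
50 B x-0.145 y -0.0563 0.0612 mid 0.0024 z0.0119 |R x-0.140 y -0.0264 0.0314 mid 0.0025 z0.0393 |H -
65 B x-0.128 y -0.0572 0.0622 mid 0.0025 z0.0120 |R x-0.125 y -0.0268 0.0319 mid 0.0025 z0.0369 |H -
80 B x-0.112 y -0.0565 0.0615 mid 0.0025 z0.0120 |R x-0.109 y -0.0271 0.0322 mid 0.0025 z0.0367 |H -
95 B x-0.095 y -0.0572 0.0613 mid 0.0020 z0.0119 |R x-0.093 y -0.0276 0.0312 mid 0.0018 z0.0370 |H x-0.093 y -0.0014 0.0063 mid 0.0025 z0.0466
110 B x-0.077 y -0.0566 0.0618 mid 0.0026 z0.0117 |R x-0.077 y -0.0266 0.0316 mid 0.0025 z0.0371 |H x-0.077 y -0.0081 0.0131 mid 0.0025 z0.0465
125 B x-0.059 y -0.0575 0.0612 mid 0.0019 z0.0117 |R x-0.060 y -0.0270 0.0322 mid 0.0026 z0.0
[... 747 characters left out ...]
, (144, -0.0359, 0.0112), (147, -0.0321, 0.0114)]
[(120, -0.066, 0.0457), (123, -0.0627, 0.0454), (126, -0.0591, 0.0365), (129, -0.0556, 0.0363), (132, -0.0522, 0.0365), (135, -0.047, 0.0116), (138, -0.0433, 0.0118), (141, -0.0396, 0.0112), (144, -0.036, 0.0122), (147, -0.0322, 0.0122)]
[(206, 0.0456, 0.0107), (208, 0.048, 0.0116), (210, 0.0507, 0.012), (212, 0.0534, 0.0122), (214, 0.0564, 0.0116), (216, 0.0591, 0.012), (218, 0.0587, 0.0212), (220, 0.0586, 0.0291), (222, -0.0171, 0.2446)]
[(206, 0.0452, 0.012), (208, 0.0483, 0.0109), (210, 0.0506, 0.0122), (212, 0.0532, 0.0128), (214, 0.0561, 0.0124), (216, 0.0589, 0.0124), (218, 0.0584, 0.0218), (220, 0.0593, 0.027), (222, -0.0439, 0.3182)]
```

Call:
jog_arm --motion '[-40, 5, 1.5, 0, 0, 0, -85, 30, 1.5, 0, 0, 0, -115, 65, 1.5, 0, 0, 0, -119, 95, 1.5, 0, 0, 0, -119, 106, 1.5, 0, 0, 0, -125, 106, 1.5, 0, 0, 0, -135, 106, 1.5, 0, 0, 0, -142.5, 106, 1.5, 0, 0, 0, -149.5, 105.5, 1.5, 0, 0, 0, -156.6, 105.6, 1.5, 0, 0, 0, -163.6, 106.5, 1.5, 0, 0, 0, -170.5, 108, 1.5, 0, 0, 0, -177.2, 110.3, 1.5, 0, 0, 0, -183.6, 113, 1.5, 0, 0, 0, -189.7, 116.7, 1.5, 0, 0, 0, -195.4, 120.7, 1.5, 0, 0, 0, -200.7, 125.5, 1.5, 0, 0, 0, -205.5, 130.6, 1.5, 0, 0, 0, -208, 133.5, 1.5, 0, 0, 0, -208, 133.5, 1.5, 0, 0, 0]' --gripper 0

```text
time_s: 4.45
position: [0.3926, 0.2648, 0.1268]
tcp_rot: [[0.789, -0.0, 0.614], [-0.614, 0.001, 0.789], [-0.0, -1.0, 0.0]]
force: [1.1, 0.4, 1.5]
opening: 0.006
```

```bash
python3 -c "
from h import *
s=wcap('w2');cap('side','s2');cap('scene','c2')
for k in ['time_s','position','force','moment']: print(k,np.array(s[k]))
c=cv2.imread('pics/s2.png')[250:384,165:295];cv2.imwrite('pics/s2c.png',cv2.resize(c,None,fx=4,fy=4,interpolation=2))
c=cv2.imread('pics/c2.png')[110:210,220:320];cv2.imwrite('pics/c2c.png',cv2.resize(c,None,fx=5,fy=5,interpolation=2))
"
```

```text
time_s 4.45
position [0.3926 0.2648 0.1268]
force [1.1363 0.3872 1.4963]
moment [ 0.0325 -0.0863  0.0505]
```

View pics/w2.png

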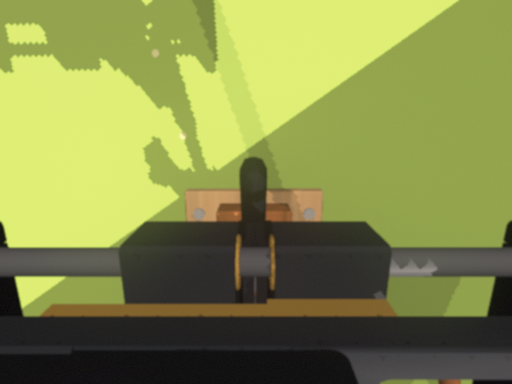

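View pics/c2c.png

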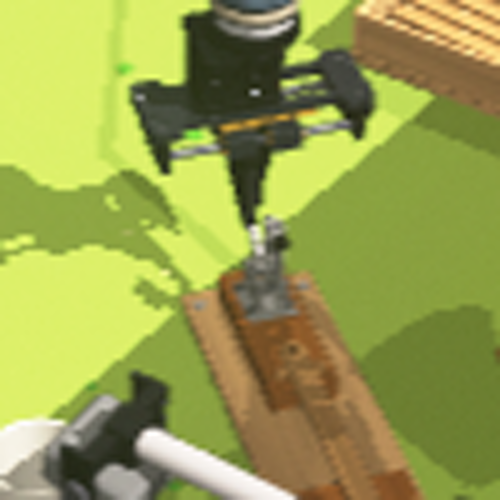

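The lever has swung back: the grip spans (253,160-300) in the wrist view and the arm is up. Next I'll measure the angle.

```bash
cat >> h.py <<'E'
JO=np.array([.5644,.1311]);ja=np.radians(-37.8);jx=np.array([np.cos(ja),np.sin(ja)]);jy=np.array([-jx[1],jx[0]])
def tojig(X):
    J=X.copy();J[...,0]=(X[...,:2]-JO)@jx;J[...,1]=(X[...,:2]-JO)@jy;return J
E
python3 - <<'E'
from h import *
im,d,K,P=load("w2");J=tojig(cloud(d,K,P))
for r in range(156,224,4):
    m=(d[r]>0)&(im[r].max(-1)<70)&(abs(J[r,:,1])<.012)&(J[r,:,2]>.05)&(J[r,:,2]<.15)
    if m.sum()>3: v=J[r][m]; i=np.argmax(v[:,2]);print(r,m.sum(),v[i],np.median(v[:,0]),np.degrees(0)+np.arctan2(-(v[:,0].mean()+.172),v[:,2].mean()-.065))
E
```

```text
160 10 [-0.2622 -0.0005  0.1166] -0.26202616606117124 1.060467403580385
164 19 [-0.2609  0.0005  0.1207] -0.26034431764425625 1.0319401776917436
168 24 [-0.2592  0.0005  0.1223] -0.25883309741013605 1.006376790469426
172 25 [-0.2575  0.0014  0.1238] -0.2570264730162004 0.9858677971172386
176 21 [-0.2556 -0.001   0.1241] -0.2552536982264996 0.9689126475608809
180 25 [-0.2535  0.0014  0.1236] -0.2532244600182126 0.9585426285459414
184 25 [-0.2514 -0.001   0.1227] -0.2510817711828077 0.9539818789550834
188 25 [-0.2492 -0.0001  0.1221] -0.24859589575439148 0.952385100586578
192 23 [-0.2468  0.0004  0.1207] -0.2463305448563335 0.9470477750361899
196 23 [-0.2444 -0.0001  0.1193] -0.24375237090518306 0.9438992518671069
200 23 [-0.2417 -0.0017  0.1175] -0.24113115276493774 0.9409305230236286
204 25 [-0.2393  0.0014  0.1166] -0.2384270681056531 0.9405720227089249
208 23 [-0.2363 -0.0023  0.1139] -0.23571061339511892 0.9358264346331463
212 22 [-0.2338 -0.0002  0.1129] -0.23301049681734137 0.9314256971918621
216 23 [-0.2309  0.0014  0.111 ] -0.2301698314356876 0.9256069991343239
220 23 [-0.2282 -0.0008  0.11  ] -0.22734542119524878 0.9166097983217777
```

Call:
jog_arm --motion '[-0.8, 1.6, 0, 0, 0, 0, -1.6, 3.2, 0, 0, 0, 0, -2.3, 4.8, 0, 0, 0, 0, -2.3, 4.8, 0, 0, 0, 0]'

```text
time_s: 5.1
position: [0.391, 0.2657, 0.1222]
tcp_rot: [[0.789, 0.0, 0.614], [-0.614, -0.0, 0.789], [0.0, -1.0, -0.0]]
force: [0.0, -0.9, 8.1]
opening: 0.005
```

Call:
jog_arm --motion '[-0.5, 1, 0, 0, 0, 0, -1, 2, 0, 0, 0, 0, -1, 2, 0, 0, 0, 0]'

```text
time_s: 5.48
position: [0.391, 0.2659, 0.1217]
tcp_rot: [[0.79, 0.002, 0.613], [-0.613, -0.001, 0.79], [0.002, -1.0, 0.001]]
force: [-1.7, -3.5, 20.2]
opening: 0.009
```

```bash
python3 - <<'E'
from h import *
s=wcap("w3");print(s['position'],s['force'])
im,d,K,P=load("w3");J=tojig(cloud(d,K,P));V=[]
for r in range(150,224,2):
    m=(d[r]>0)&(im[r].max(-1)<70)&(abs(J[r,:,1])<.006)&(J[r,:,2]>.05)&(J[r,:,2]<.15)
    if m.sum()>3: V.append(np.median(J[r][m],0))
V=np.array(V);print(V[::4]);q=V[(V[:,0]>-.25)];f=np.polyfit(q[:,0],q[:,2],1);print(f,np.pi/2+np.arctan(f[0]))
E
```

```text
[0.391  0.2659 0.1217] [-1.7006 -3.5048 20.2318]
[[-0.2643  0.0023  0.1118]
 [-0.2609 -0.0001  0.1155]
 [-0.2572 -0.0018  0.1168]
 [-0.2528  0.0003  0.1151]
 [-0.2482  0.0003  0.113 ]
 [-0.2432  0.      0.1106]
 [-0.2379 -0.0002  0.1076]
 [-0.2325 -0.      0.1049]]
[-0.512  -0.0141] 1.0975660132331573
```

The lever is at about 1.098 rad with 20 N against the stop, so it is fully open. I'll back off, then look at the camera head with the wrist camera.

```bash
python3 -c "
from h import *
np.set_printoptions(suppress=True)
print(jog([.545,-.262,.569],rotx(2.1,-np.radians(35))))
R0=rotx(-37.8);R1=rotx(2.1,-np.radians(35));rv=Ro.from_matrix(R0.T@R1).as_rotvec(degrees=True);print(rv)"
```

```text
(array([ 446.3, -446.7, -322.2]), array([ 12.18, -38.65, -33.43]))
[ 12.1804 -38.6314 -33.5566]
```

Call:
jog_arm --motion '[2, -12, 0, 0, 0, 0, 4, -45, 0, 0, 0, 0, 6, -95, 0, 0, 0, 0, 20, -140, -10, 0, 0, 0, 55, -175, -35, 0.9, -2.9, -2.5, 95, -205, -65, 2.1, -6.5, -5.6, 135, -235, -95, 3.2, -10, -8.8, 175, -265, -124, 4.3, -13.6, -11.8, 215, -290, -153, 5.4, -17.2, -14.9, 255, -315, -182, 6.5, -20.6, -17.9, 295, -345, -211, 7.6, -24.2, -21, 333, -373, -240, 8.7, -27.7, -24, 370, -400, -267, 9.8, -31.2, -27, 405, -424, -292, 10.9, -34.6, -30, 430, -438, -310, 11.8, -37.3, -32.4, 446, -447, -322, 12.2, -38.6, -33.5, 446, -447, -322, 12.2, -38.6, -33.5, 446, -447, -322, 12.2, -38.6, -33.5]'

```text
time_s: 7.78
position: [0.5442, -0.2607, 0.5658]
tcp_rot: [[0.82, 0.571, -0.035], [0.027, 0.023, 0.999], [0.571, -0.821, 0.003]]
force: [-0.0, 0.7, -0.3]
opening: 0.006
```

```bash
python3 -c "
from h import *
s=wcap('w4')
for k in ['time_s','position','tcp_rot','joint_positions','force']: print(k,np.array(s[k]))"
```

```text
time_s 7.775
position [ 0.5442 -0.2607  0.5658]
tcp_rot [[ 0.8202  0.5709 -0.0352]
 [ 0.0273  0.0225  0.9994]
 [ 0.5714 -0.8207  0.0029]]
joint_positions [ -48.8865    4.6564   77.4282   27.2957   75.9934 -142.3596]
force [-0.0474  0.7184 -0.2793]
```

View pics/w4.png

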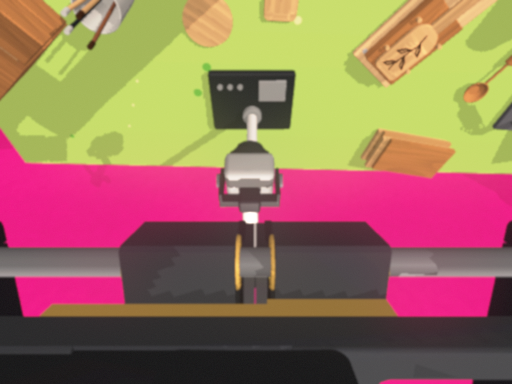

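The wrist view, upside down, shows the head box at (250,172), the black lens tube just above it at (250,148), the column at (252,125) and the base at (252,100).

```bash
python3 - <<'E'
from h import *
im,d,K,P=load("w4");X=cloud(d,K,P)
c=im[130:225,200:300];cv2.imwrite("pics/w4c.png",cv2.resize(c,None,fx=6,fy=6,interpolation=2)[:,:,::-1])
a=np.radians(2.1);h=np.array([np.cos(a),np.sin(a)]);l=np.array([-h[1],h[0]])
for cc in (238,250,260):
  for r in range(138,220,3):
    p=X[r,cc];print(cc,r,im[r,cc],p.round(4)) if d[r,cc]>0 and p[2]>.25 else None
# base
m=(d>0)&(X[...,2]>.012)&(X[...,2]<.03)&(X[...,1]<-.1)&(X[...,1]>-.4)&(X[...,0]>.7)&(X[...,0]<.95)
print(cv2.minAreaRect((X[m][:,:2]*1000).astype(np.float32)),np.median(X[m][:,2]))
t=(d>0)&(abs(X[...,2])<.01)&(X[...,0]<.9)&(X[...,0]>.4);print(np.median(X[t][:,2]))
E
```

```text
238 144 [132 143  78] [ 0.6474 -0.276   0.3645]
238 147 [74 72 54] [ 0.6377 -0.2755  0.3808]
238 150 [71 65 53] [ 0.6389 -0.2754  0.3845]
238 153 [123 115 104] [ 0.6364 -0.2751  0.3921]
238 156 [170 161 150] [ 0.6355 -0.2749  0.3978]
238 159 [175 164 155] [ 0.6367 -0.2748  0.4012]
238 162 [178 166 157] [ 0.6373 -0.2747  0.4052]
238 165 [179 168 159] [ 0.6385 -0.2746  0.4085]
238 168 [182 171 160] [ 0.6387 -0.2745  0.4128]
238 171 [201 186 177] [ 0.6401 -0.2744  0.4158]
238 174 [227 219 207] [ 0.6433 -0.2744  0.4171]
238 177 [245 238 232] [ 0.6473 -0.2744  0.4176]
238 180 [184 171 163] [ 0.6543 -0.2745  0.4155]
238 183 [154 141 133] [ 0.6591 -0.2745  0.4155]
238 186 [154 139 134] [ 0.6661 -0.2746  0.4137]
238 189 [184 169 161] [ 0.6732 -0.2747  0.4119]
238 192 [188 173 166] [ 0.6801 -0.2748  0.4106]
238 195 [88 67 67] [ 0.6679 -0.2742  0.4252]
238 198 [84 59 62] [ 0.6675 -0.2741  0.4298]
238 201 [91 70 71] [ 0.6683 -0.274   0.4334]
238 204 [108  89  90] [ 0.6726 -0.274   0.4341]
250 141 [104  98  89] [ 0.6409 -0.2621  0.3663]
250 144 [71 69 58] [ 0.642  -0.2621  0.3702]
250 147 [72 69
[... 1603 characters left out ...]
 191 180] [ 0.6388 -0.2514  0.4164]
260 174 [228 219 210] [ 0.642  -0.2513  0.4176]
260 177 [243 237 229] [ 0.6469 -0.251   0.4173]
260 180 [193 178 170] [ 0.6519 -0.2508  0.417 ]
260 183 [154 141 133] [ 0.6582 -0.2505  0.4156]
260 186 [156 143 136] [ 0.6649 -0.2501  0.414 ]
260 189 [154 140 135] [ 0.6727 -0.2497  0.4117]
260 192 [168 154 148] [ 0.6784 -0.2494  0.4113]
260 195 [87 68 68] [ 0.6668 -0.2502  0.4256]
260 198 [83 63 63] [ 0.6674 -0.2502  0.4293]
260 201 [91 72 73] [ 0.6679 -0.2502  0.4331]
260 204 [106  89  88] [ 0.6727 -0.25    0.4334]
((817.9017944335938, -256.9615173339844), (148.37059020996094, 190.581787109375), 1.709570288658142) 0.021580002432096457
-0.00032494525307313893
```

View pics/w4c.png

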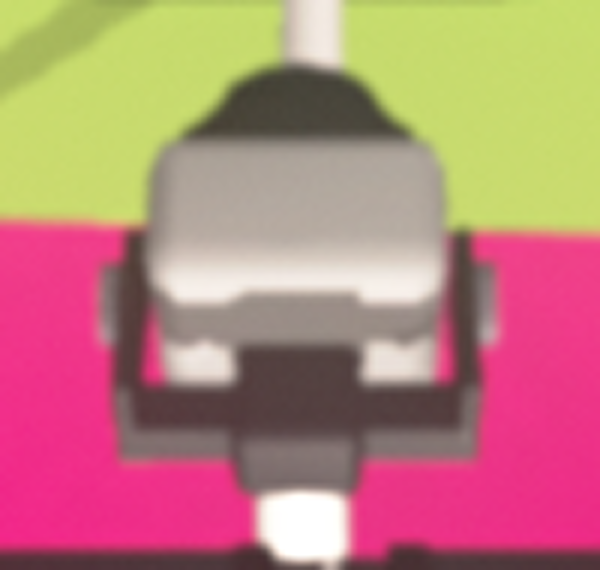

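```bash
python3 - <<'E'
from h import *
im,d,K,P=load("w4");X=cloud(d,K,P)
def fit(p):
    c=p.mean(0);u,s,v=np.linalg.svd(p-c);n=v[2];n=n*np.sign(n[2] if abs(n[2])>.5 else -n[0]);return c,n,s[2]/np.sqrt(len(p))
for nm,r0,r1,c0,c1 in[("front",155,166,230,268),("front2",155,162,230,268),("top",181,186,230,268),("top2",180,191,229,238),("top3",180,191,262,270)]:
    q=X[r0:r1,c0:c1].reshape(-1,3);c,n,e=fit(q)
    for _ in range(3):
        k=abs((q-c)@n)<.0015;c,n,e=fit(q[k])
    print(nm,k.sum(),c,n,e,"t top",np.arctan2(n[0],n[2]),"t front",np.arctan2(n[2],-n[0]),"yaw",np.degrees(np.arctan2(-n[1],-n[0])))
# lateral extents of head, fork
for r in (158,162,166,200):
    row=X[r];m=(d[r]>0)&(row[:,2]>.36)&(abs(row[:,1]+.262)<.08);print(r,row[m][:,1].min(),row[m][:,1].max(),np.mean([row[m][:,1].min(),row[m][:,1].max()]),row[m][:,0].mean())
# column, boom
m=(d>0)&(X[...,2]>.1)&(X[...,2]<.33)&(abs(X[...,1]+.26)<.03)&(X[...,0]>.75);
q=X[m];print(len(q),np.median(q,0), q[:,1].min(),q[:,1].max())
E
```

```text
front 412 [ 0.6365 -0.2636  0.4026] [-0.9825 -0.0372  0.1826] 0.0005400489240287846 t top -1.386988123956651 t front 0.18380820283824564 yaw 2.1675587656783235
front2 116 [ 0.632  -0.2637  0.4043] [0.7289 0.0234 0.6842] 0.000860997232093957 t top 0.8169845755246354 t front 2.387780902319532 yaw -178.15843589980628
top 190 [ 0.6591 -0.263   0.4152] [0.2241 0.0102 0.9745] 0.0003564297746432138 t top 0.22602400674960196 t front 1.7968203335444985 yaw -177.40247455806983
top2 34 [ 0.6563 -0.2797  0.4212] [-0.0182 -0.999   0.0417] 0.0008884005487133244 t top -0.4105252286176241 t front 1.1602710981772726 yaw 88.9591126269324
top3 88 [ 0.663  -0.2441  0.4142] [0.2063 0.0405 0.9776] 0.00041479059490472694 t top 0.20797800987871004 t front 1.7787743366736066 yaw -168.90134480054635
158 -0.2890339217400333 -0.23688309171646857 -0.26295850672825094 0.6362448305377204
162 -0.29001602848393604 -0.23719872442767403 -0.263607376455805 0.637289863297991
166 -0.28973035763786437 -0.23731652398979478 -0.26352344081382956 0.6381421596897422
200 -0.2943725266257812 -0.23001127121969311 -0.26219189892273714 0.6665768456489096
119 [ 0.8366 -0.2527  0.1205] -0.26570359970714913 -0.23026247117720314
```

```bash
python3 -c "
from h import *
R=rotx(2.1)@Ro.from_euler('x',0).as_matrix()
# roll about tool x so y tips to -Y
for sg in (1,-1):
    Rt=rotx(2.1)@Ro.from_rotvec([sg*60,0,0],degrees=True).as_matrix();print(Rt)
    print(jog([.69,-.126,.478],Rt))"
```

```text
[[ 0.9993 -0.0317 -0.0183]
 [ 0.0366  0.8654  0.4997]
 [ 0.     -0.5     0.866 ]]
(array([ 72.9, 158.6, 128.8]), array([57.95, 18.15, 31.63]))
[[ 0.9993  0.0317 -0.0183]
 [ 0.0366 -0.8654  0.4997]
 [ 0.     -0.5    -0.866 ]]
(array([ 72.9, 158.6, 128.8]), array([-58.19, -18.32,  31.55]))
```

Call:
jog_arm --motion '[5, 5, 30, -4, -1, 2, 10, 15, 70, -10, -3, 5, 20, 35, 105, -18, -5.5, 9.5, 32, 60, 125, -26, -8, 14, 45, 90, 129, -34, -10.5, 18.5, 57, 120, 129, -42, -13, 23, 66, 145, 129, -50, -15.5, 27, 73, 158, 129, -56, -17.5, 30.5, 73, 158.6, 129, -58.2, -18.3, 31.5, 73, 158.6, 129, -58.2, -18.3, 31.5, 73, 158.6, 129, -58.2, -18.3, 31.5]'

```text
time_s: 9.2
position: [0.6904, -0.1269, 0.4798]
tcp_rot: [[0.999, 0.034, -0.015], [0.037, -0.866, 0.499], [0.004, -0.499, -0.867]]
force: [0.3, -1.1, 0.5]
opening: 0.003
```

```bash
python3 -c "
from h import *
s=wcap('w5')
for k in ['time_s','position','tcp_rot','joint_positions','force']: print(k,np.array(s[k]))"
```

```text
time_s 9.2
position [ 0.6904 -0.1269  0.4798]
tcp_rot [[ 0.9993  0.0336 -0.0149]
 [ 0.0366 -0.866   0.4987]
 [ 0.0039 -0.4989 -0.8667]]
joint_positions [  0.8799  31.225   64.7352 -60.3078  85.8699 -85.2384]
force [ 0.2983 -1.0818  0.4803]
```

View pics/w5.png

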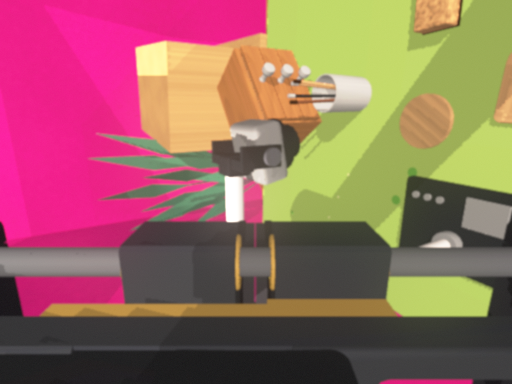

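```bash
python3 - <<'E'
from h import *
im,d,K,P=load("w5");X=cloud(d,K,P)
c=im[100:230,205:315];cv2.imwrite("pics/w5c.png",cv2.resize(c,None,fx=5,fy=5,interpolation=2)[:,:,::-1])
Z=X[100:230,205:315,1].copy();Z[d[100:230,205:315]==0]=-.4
cv2.imwrite("pics/w5y.png",cv2.applyColorMap(cv2.resize((np.clip((Z+.32)/.12,0,1)*255).astype(np.uint8),None,fx=5,fy=5,interpolation=0),cv2.COLORMAP_JET))
E
```

```text
(no output)
```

View pics/w5c.png

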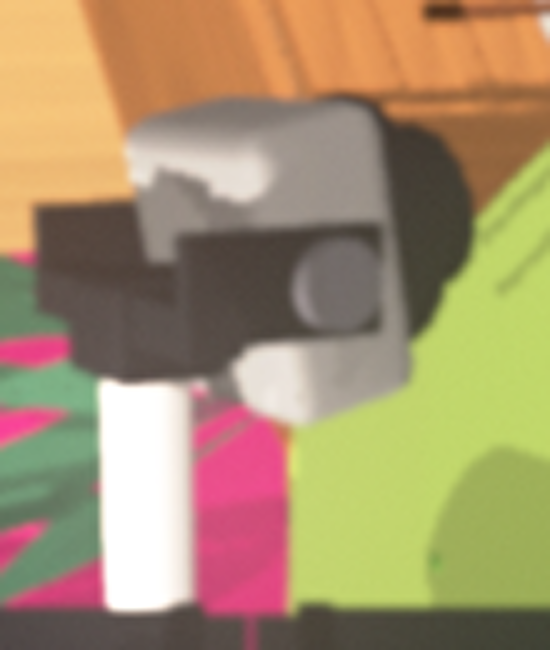

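View pics/w5y.png

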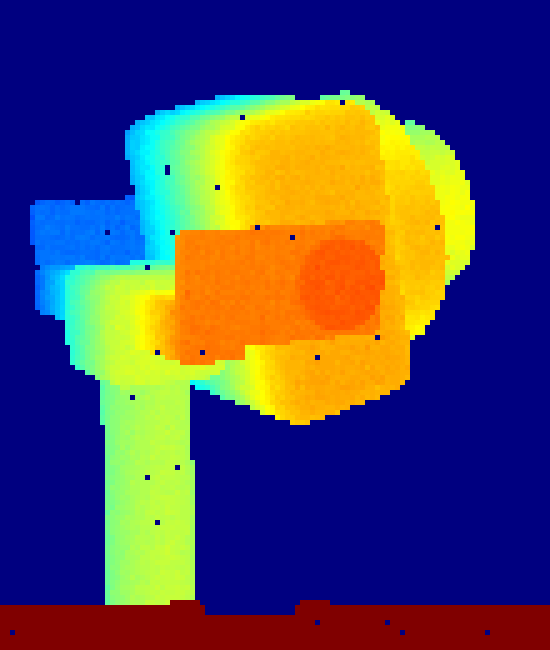

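```bash
python3 - <<'E'
from h import *
im,d,K,P=load("w5");X=cloud(d,K,P)
a=np.radians(2.0);h=np.array([np.cos(a),np.sin(a),0]);l=np.array([-h[1],h[0],0]);k=np.array([0,0,1.])
O=np.array([.665,-.262,0])
D=np.stack([(X-O)@h,(X-O)@l,X[...,2]],-1)
# knob circle
b=(slice(144,172),slice(262,285));q=D[b];dd=d[b]>0
y=q[...,1];m=dd&(y>np.nanpercentile(y[dd],97)-.0025);p=q[m]
print("knob",m.sum(),p[:,1].mean(),"bbox mid",(p[:,0].min()+p[:,0].max())/2,(p[:,2].min()+p[:,2].max())/2,p.min(0),p.max(0))
# side-face bottom edge: for rows, last col on the face
E=[]
for r in range(124,176,2):
    for c in range(295,262,-1):
        v=D[r,c]
        if d[r,c]>0 and im[r,c].mean()>105 and v[2]>.36: 
            E.append(v);break
E=np.array(E);print(E[::3])
g=E[:,1]>.02;f=np.polyfit(E[g][:,0],E[g][:,2],1);res=E[g][:,2]-np.polyval(f,E[g][:,0])
for _ in range(3):
    kk=abs(res)<.0015;f=np.polyfit(E[g][kk][:,0],E[g][kk][:,2],1);res=E[g][:,2]-np.polyval(f,E[g][:,0])
print("edge slope",f,np.arctan(-f[0]),kk.sum(),res.round(4))
# top face rear edge, front face, using side-face region boundaries
np.save("D5.npy",D)
for r in range(122,172,4):
    print(r,[(c,*(D[r,c]*1000).round(1),int(im[r,c].mean())) for c in range(274,302,3) if d[r,c]>0 and D[r,c,2]>.3])
E
```

```text
knob 252 0.03655926224368766 bbox mid 0.00024249166035437584 0.40530016626546245 [-0.0075  0.0349  0.3971] [0.008  0.0382 0.4135]
[[-0.0261  0.025   0.3919]
 [-0.0209  0.0259  0.3914]
 [-0.0156  0.0259  0.3902]
 [-0.0102  0.0258  0.3889]
 [-0.0045  0.0244  0.3867]
 [ 0.0008  0.0258  0.3863]
 [ 0.0065  0.0254  0.3848]
 [ 0.0147  0.0157  0.3729]
 [ 0.018   0.0253  0.3833]]
edge slope [-0.2016  0.3867] 0.19892617556814352 25 [ 0.     -0.0011 -0.0003  0.0005  0.001  -0.0001  0.0004  0.0004 -0.0003
  0.0002 -0.0005  0.0007 -0.0009 -0.      0.0009 -0.0001 -0.0006  0.0006
 -0.0005 -0.0006  0.     -0.0003 -0.0003  0.0002  0.0008]
122 [(274, np.float64(-27.9), np.float64(25.3), np.float64(397.4), 141), (277, np.float64(-27.9), np.float64(24.6), np.float64(393.8), 127), (280, np.float64(-27.3), np.float64(12.7), np.float64(382.5), 70)]
126 [(274, np.float64(-24.6), np.float64(26.4), np.float64(398.1), 148), (277, np.float64(-24.5), np.float64(26.3), np.float64(394.9), 145), (280, np.float64(-24.3), np.float64(24.5), np.float64(390.4), 105), (283, np.float64(-23.8), np.float64(17.4), np.float64
[... 5088 characters left out ...]
), np.float64(401.6), 100), (277, np.float64(9.9), np.float64(32.1), np.float64(398.1), 97), (280, np.float64(11.3), np.float64(27.1), np.float64(391.5), 111), (283, np.float64(11.6), np.float64(26.8), np.float64(387.9), 143), (286, np.float64(12.4), np.float64(24.6), np.float64(382.9), 102), (289, np.float64(14.7), np.float64(15.7), np.float64(372.9), 115)]
170 [(274, np.float64(14.6), np.float64(25.9), np.float64(397.2), 150), (277, np.float64(14.7), np.float64(27.1), np.float64(394.7), 148), (280, np.float64(15.2), np.float64(26.3), np.float64(390.8), 148), (283, np.float64(15.4), np.float64(26.6), np.float64(387.6), 147), (286, np.float64(16.1), np.float64(25.0), np.float64(383.1), 137)]
```

```bash
python3 - <<'E'
from h import *
from scipy.optimize import least_squares
a=np.radians(2.0);h=np.array([np.cos(a),np.sin(a),0]);l=np.array([-h[1],h[0],0]);O=np.array([.665,-.2625,0])
D=[];C=[]
for n in ("w5","w4"):
    im,d,K,P=load(n);X=cloud(d,K,P);q=np.stack([(X-O)@h,(X-O)@l,X[...,2]-.405],-1);m=(d>0)&(abs(q[...,0])<.06)&(abs(q[...,1])<.05)&(q[...,2]>-.08)&(q[...,2]<.03)
    D.append(q[m]);C.append(im[m].mean(-1));
for i in (0,1):
  for t in (.18,.2,.22,.24):
    q=D[i];ax=q[:,0]*np.cos(t)-q[:,2]*np.sin(t);az=q[:,0]*np.sin(t)+q[:,2]*np.cos(t)
    r=np.hypot(ax,q[:,1]);dark=C[i]<68
    print(i,t)
    for z0 in np.arange(-.054,-.012,.003):
        m=dark&(az>z0)&(az<z0+.003)
        if m.sum()>5: print("  %.3f n%d r %.4f sd %.4f corr(ax) %.3f"%(z0,m.sum(),np.median(r[m]),r[m].std(),np.polyfit(ax[m],r[m],1)[0])) if t in(.2,.22) else 0
    print("  max depth",np.sort(-az[dark])[-8:])
# collar/tube fits
q=D[0];dark=C[0]<68
def cls(t):
    ax=q[:,0]*np.cos(t)-q[:,2]*np.sin(t);az=q[:,0]*np.sin(t)+q[:,2]*np.cos(t);return ax,az,np.hypot(ax,q[:,1])
ax,az,r=cls(.21)
co=dark&(az<-.022)&(az>-.029)&(r>.02);tu=dark&(az<-.036)&(az>-.043)&(r<.02)
print(co.sum(),tu.sum())
def f(p):
    t,x0,y0,rc=p;ax=q[:,0]*np.cos(t)-q[:,2]*np.sin(t)-x0;r=np.hypot(ax,q[:,1]-y0);return np.r_[r[co]-rc,r[tu]-.017]
for y0 in(0,):
    s=least_squares(f,[.2,0,0,.026],loss='soft_l1',f_scale=.0007);J=np.linalg.inv(s.jac.T@s.jac);print(s.x,np.sqrt(np.diag(J))*np.sqrt(2*s.cost/len(s.fun)),np.sqrt(2*s.cost/len(s.fun)))
    g=lambda p:f([p[0],0,0,p[1]]);s=least_squares(g,[.2,.026],loss='soft_l1',f_scale=.0007);print("axis fixed",s.x,np.sqrt(2*s.cost/len(s.fun)))
E
```

```text
0 0.18
  max depth [0.0423 0.0425 0.0425 0.0426 0.0427 0.0427 0.043  0.0433]
0 0.2
  -0.045 n16 r 0.0164 sd 0.0006 corr(ax) 0.023
  -0.042 n74 r 0.0169 sd 0.0005 corr(ax) 0.024
  -0.039 n57 r 0.0168 sd 0.0006 corr(ax) 0.026
  -0.033 n11 r 0.0250 sd 0.0005 corr(ax) 0.041
  -0.030 n83 r 0.0258 sd 0.0005 corr(ax) 0.008
  -0.027 n99 r 0.0259 sd 0.0005 corr(ax) 0.016
  -0.024 n75 r 0.0258 sd 0.0006 corr(ax) 0.005
  max depth [0.0424 0.0425 0.0426 0.0426 0.0427 0.0428 0.0433 0.0433]
0 0.22
  -0.045 n18 r 0.0160 sd 0.0007 corr(ax) 0.056
  -0.042 n73 r 0.0168 sd 0.0008 corr(ax) 0.071
  -0.039 n56 r 0.0169 sd 0.0008 corr(ax) 0.072
  -0.033 n10 r 0.0249 sd 0.0004 corr(ax) 0.048
  -0.030 n87 r 0.0255 sd 0.0006 corr(ax) 0.031
  -0.027 n98 r 0.0259 sd 0.0006 corr(ax) 0.035
  -0.024 n74 r 0.0257 sd 0.0006 corr(ax) 0.021
  max depth [0.0426 0.0426 0.0427 0.0427 0.0428 0.0429 0.0433 0.0435]
0 0.24
  max depth [0.0427 0.0428 0.0428 0.0428 0.0429 0.0429 0.0432 0.0437]
1 0.18
  max depth [0.0397 0.0398 0.0399 0.04   0.0401 0.0403 0.0403 0.0409]
1 0.2
  -0.042 n23 r 0.0163 sd 0.0004 corr(ax) 0.006
  -0.039 n21 r 0.0164 sd 0.0005 corr(ax) -0.058
  -0.030 n44 r 0.0253 sd 0.0006 corr(ax) -0.191
  -0.027 n45 r 0.0252 sd 0.0006 corr(ax) -0.144
  -0.024 n9 r 0.0256 sd 0.0006 corr(ax) -0.604
  max depth [0.04   0.0402 0.0402 0.0403 0.0404 0.0406 0.0406 0.0412]
1 0.22
  -0.042 n32 r 0.0156 sd 0.0005 corr(ax) 0.037
  -0.039 n12 r 0.0155 sd 0.0006 corr(ax) -0.069
  -0.033 n11 r 0.0243 sd 0.0005 corr(ax) -0.126
  -0.030 n46 r 0.0249 sd 0.0006 corr(ax) -0.164
  -0.027 n39 r 0.0246 sd 0.0006 corr(ax) -0.145
  -0.024 n7 r 0.0248 sd 0.0006 corr(ax) -0.452
  max depth [0.0403 0.0404 0.0405 0.0406 0.0407 0.0408 0.041  0.0415]
1 0.24
  max depth [0.0406 0.0407 0.0407 0.0409 0.041  0.0411 0.0413 0.0417]
220 145
[ 0.1843 -0.0001  0.      0.0259] [0.0099 0.0003 0.0001 0.0001] 0.00045416813821717953
axis fixed [0.1879 0.0259] 0.0004542727375085648
```

```bash
python3 - <<'E'
from h import *
a=np.radians(2.0);h=np.array([np.cos(a),np.sin(a),0]);l=np.array([-h[1],h[0],0]);O=np.array([.665,-.2625,0]);t=.19
for n in ("w5","w4"):
    im,d,K,P=load(n);X=cloud(d,K,P);q=np.stack([(X-O)@h,(X-O)@l,X[...,2]-.405],-1)
    ax=q[...,0]*np.cos(t)-q[...,2]*np.sin(t);az=q[...,0]*np.sin(t)+q[...,2]*np.cos(t)
    m=(d>0)&(np.hypot(ax,q[...,1])<.03)&(az>-.08)&(az<.02)
    print(n,np.sort(az[m])[:12],np.sort(az[m])[-5:])
    # model: project tube end circle & compare with image silhouette
    th=np.linspace(0,2*np.pi,60)
    big=cv2.resize(im,None,fx=6,fy=6,interpolation=2)
    for L,r,col in[(-.045,.017,(255,0,0)),(-.031,.026,(0,255,255)),(-.048,.017,(255,255,0))]:
        A=np.cos(th)*r;B=np.sin(th)*r
        p=O+[0,0,.405]+np.outer(A*np.cos(t)+L*np.sin(t),h)+np.outer(B,l)+np.outer(-A*np.sin(t)+L*np.cos(t),[0,0,1])
        uv=(proj(p,K,P)+.5)*6-.5
        cv2.polylines(big,[uv.round().astype(int)],True,col,1)
    r0,r1,c0,c1=(100,200,210,320) if n=="w5" else (125,215,205,300)
    cv2.imwrite(f"pics/{n}m.png",big[r0*6:r1*6,c0*6:c1*6,::-1])
E
```

```text
w5 [-0.045  -0.045  -0.0445 -0.0443 -0.0442 -0.0441 -0.0441 -0.0439 -0.0438
 -0.0438 -0.0438 -0.0437] [0.0199 0.0199 0.0199 0.02   0.02  ]
w4 [-0.0454 -0.0446 -0.0446 -0.0445 -0.0442 -0.0442 -0.044  -0.0438 -0.0437
 -0.0437 -0.0434 -0.0433] [0.0199 0.02   0.02   0.02   0.02  ]
```

View pics/w5m.png

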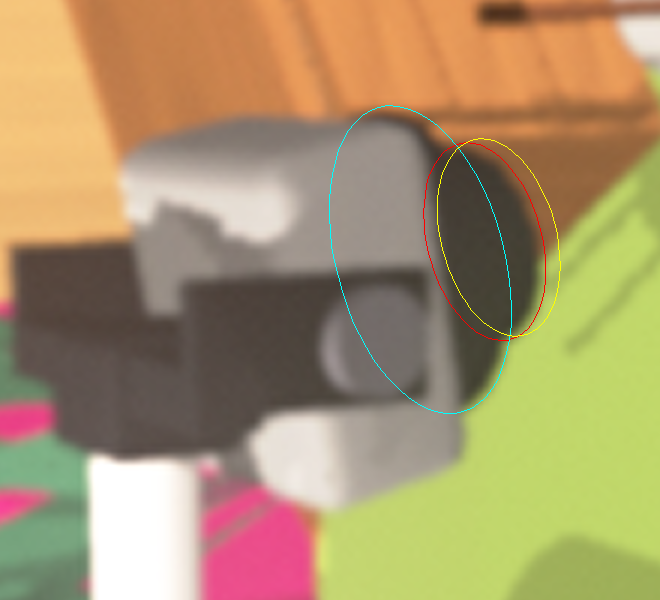

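View pics/w4m.png

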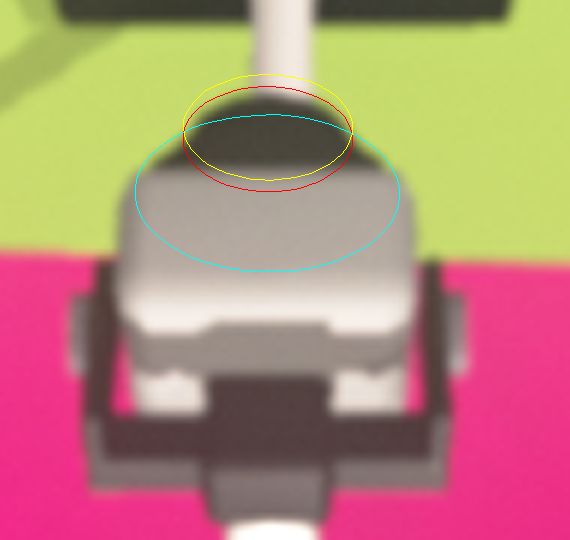

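```bash
python3 -c "
from h import *
print(jog([.5604,.1342,.18],rotx(-37.8)))"
```

```text
(array([-121.8,  -81. ,  392.4]), array([57.46, 35.95, 21.09]))
```

Call:
jog_arm --motion '[-8, -25, 15, 2, 1, 0.8, -20, -50, 45, 7, 4.5, 2.6, -35, -70, 85, 13, 8, 4.8, -50, -81, 130, 20, 12.5, 7.3, -65, -81, 180, 27, 17, 9.9, -78, -81, 230, 34, 21, 12.5, -90, -81, 275, 40, 25, 14.7, -102, -81, 315, 46, 29, 17, -112, -81, 350, 52, 32.5, 19.1, -119, -81, 378, 55.5, 34.7, 20.4, -122, -81, 392, 57.5, 36, 21.1, -122, -81, 392, 57.5, 36, 21.1, -122, -81, 392, 57.5, 36, 21.1]' --gripper 0.7

```text
time_s: 10.88
position: [0.5611, 0.1334, 0.1806]
tcp_rot: [[0.79, 0.001, 0.614], [-0.614, -0.0, 0.79], [0.001, -1.0, 0.001]]
force: [0.8, 0.2, 0.6]
opening: 0.701
```

```bash
python3 -c "
from h import *
s=wcap('w6')
for k in ['time_s','position','tcp_rot','joint_positions','opening']: print(k,np.array(s[k]))
print(jog([.5604,.1342,.042],rotx(-37.8)))
im,d,K,P=load('w6');J=tojig(cloud(d,K,P))
for r in range(120,215,12):
    row=J[r];v=row[(d[r]>0)&(row[:,2]>.041)&(row[:,2]<.052)&(abs(row[:,1])<.03)]
    if len(v)>4: print(r,np.median(v[:,0]),v[:,1].min(),v[:,1].max(),np.median(v[:,2]))
"
```

```text
time_s 10.875
position [0.5611 0.1334 0.1806]
tcp_rot [[ 0.7895  0.0014  0.6137]
 [-0.6137 -0.0002  0.7895]
 [ 0.0012 -1.      0.0007]]
joint_positions [  2.284   30.9023  92.6038  -0.0204  56.415  -49.8461]
opening 0.7008493723129304
(array([ -1.3, 138.6,  -0.1]), array([-0.05, -0.05,  0.07]))
120 -0.0644719269420517 -0.018844450253211815 0.019303650490473726 0.04680175371017181
132 -0.054220120615508 -0.01032192468974614 0.010822361641220295 0.04687846439822191
144 -0.043757511697952764 -0.010427001107712618 0.010938966465616214 0.04689199437165181
156 -0.033079623880647585 -0.01054042797278632 0.011033963770147353 0.04679607071822389
168 -0.022210897448700195 -0.010712718475883799 0.010157302621891176 0.04683467895568175
180 -0.011108826613044619 -0.010836556845959727 0.010234951029299895 0.04687729362798598
192 0.00022806665517228027 -0.009981731358228893 0.010262569564793435 0.046776401204008056
204 0.011790661372813337 -0.010140021605150182 0.010361940372985103 0.04679377027058429
```

View pics/w6.png

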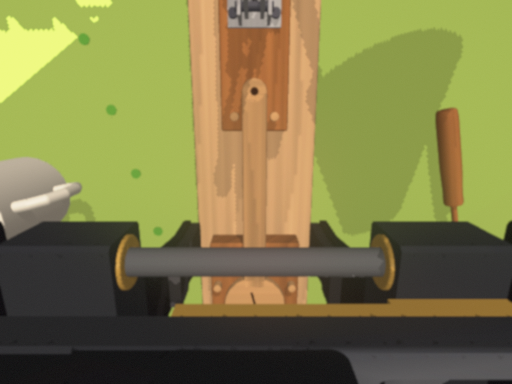

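The clamp arm is clear of the handle, and the handle is centred between the fingers. I'll descend and grip.

Call:
jog_arm --motion '[-1, 15, 0, 0, 0, 0, -1, 50, 0, 0, 0, 0, -1, 90, 0, 0, 0, 0, -1, 118, 0, 0, 0, 0, -1.3, 132, 0, 0, 0, 0, -1.3, 138, 0, 0, 0, 0, -1.3, 138.6, 0, 0, 0, 0, -1.3, 138.6, 0, 0, 0, 0]'

```text
time_s: 11.92
position: [0.5595, 0.1346, 0.0415]
tcp_rot: [[0.79, 0.0, 0.614], [-0.614, 0.0, 0.79], [0.0, -1.0, 0.0]]
force: [0.7, 0.8, -0.0]
opening: 0.7
```

Call:
jog_arm --motion '[0, 0, 0, 0, 0, 0, 0, 0, 0, 0, 0, 0, 0, 0, 0, 0, 0, 0, 0, 0, 0, 0, 0, 0, 0, 0, 0, 0, 0, 0, 0, 0, 0, 0, 0, 0]' --gripper 0

```text
time_s: 12.68
position: [0.5587, 0.1345, 0.0406]
tcp_rot: [[0.79, -0.002, 0.614], [-0.614, 0.0, 0.79], [-0.001, -1.0, -0.001]]
force: [-0.1, 0.0, 0.0]
opening: 0.246
```

Call:
jog_arm --motion '[0, -3, 0, 0, 0, 0, 0, -9, 0, 0, 0, 0, 0, -17, 0, 0, 0, 0, 0, -30, 0, 0, 0, 0, 0, -60, 0, 0, 0, 0, 0, -105, 0, 0, 0, 0, 0, -150, 0, 0, 0, 0, 0, -180, 0, 0, 0, 0, 0, -200, 0, 0, 0, 0, 0, -200, 0, 0, 0, 0, 0, -200, 0, 0, 0, 0]'

```text
time_s: 14.05
position: [0.5583, 0.1344, 0.2401]
tcp_rot: [[0.79, -0.003, 0.614], [-0.614, 0.0, 0.79], [-0.002, -1.0, -0.002]]
force: [-0.3, 0.0, 0.1]
opening: 0.245
```

```bash
python3 -c "
from h import *
s=wcap('w7');cap('side','s7');cap('scene','c7')
for k in ['time_s','position','tcp_rot','joint_positions','force','opening']: print(k,np.array(s[k]))
for n,b in (('s7',(80,384,120,330)),('c7',(60,260,180,380))):
    i=cv2.imread(f'pics/{n}.png')[b[0]:b[1],b[2]:b[3]];cv2.imwrite(f'pics/{n}c.png',cv2.resize(i,None,fx=2.5 if n=='s7' else 3,fy=2.5 if n=='s7' else 3,interpolation=2)[:600])
"
```

```text
time_s 14.05
position [0.5583 0.1344 0.2401]
tcp_rot [[ 0.7895 -0.0029  0.6137]
 [-0.6137  0.0002  0.7895]
 [-0.0024 -1.     -0.0016]]
joint_positions [  2.3834  26.4407  89.4796   0.0207  64.2473 -49.7654]
force [-0.3002  0.0432  0.087 ]
opening 0.24534935305764527
```

View pics/s7c.png

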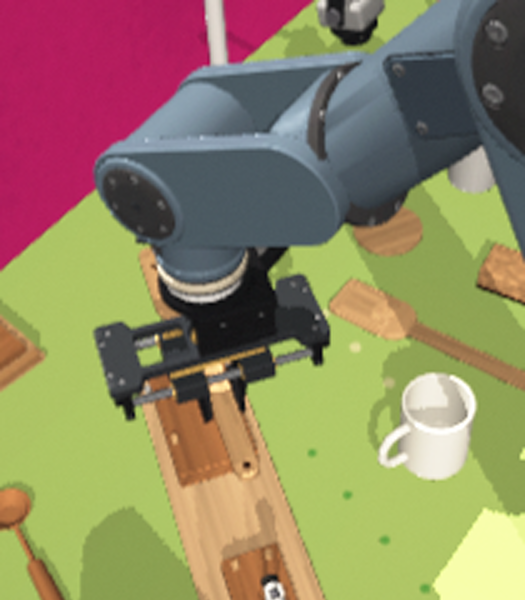

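View pics/c7c.png

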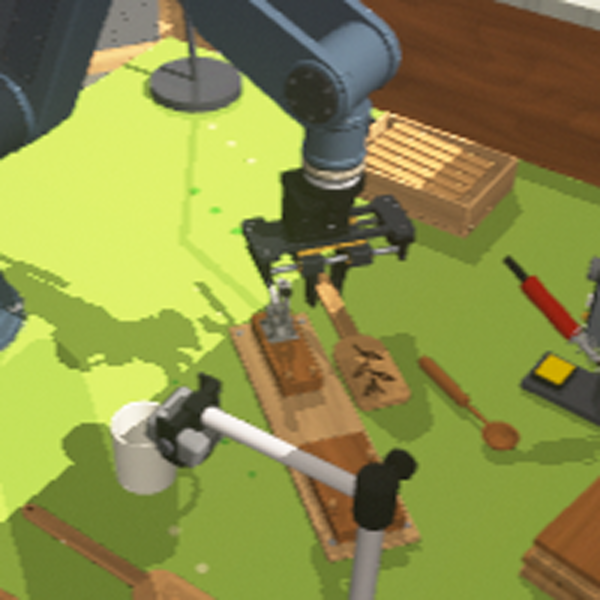

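View pics/w7.png

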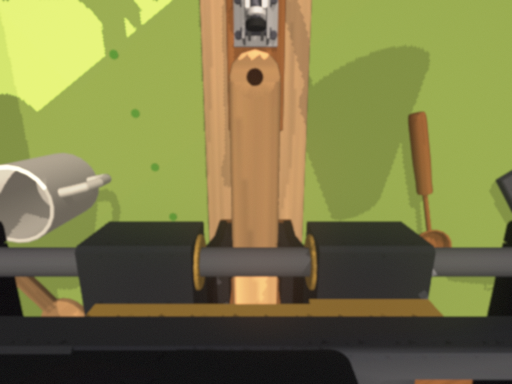

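The spatula is lifted by its handle, the clamp is open and the blade is free. Next I'll measure the spatula's pose in the tool frame.

```bash
cat > sp.py <<'E'
from h import *
def pose_tool(tag):
    # handle plane & direction in tool frame from wrist image
    im,d,K,P=load(tag)
    from rig import bot
    HE=np.array(bot.get_calibration("wrist")["hand_eye"]);X=cloud(d,K,HE)
    m=(d>0)&(X[...,1]<.012)&(X[...,1]>-.025)&(abs(X[...,2])<.016)&(X[...,0]<-.015)&(X[...,0]>-.12);m[222:]=0
    q=X[m];print("handle n",len(q),"x min",np.sort(q[:,0])[[0,5,20]])
    c=q[q[:,0]>-.08];A=np.c_[c[:,0],c[:,2],np.ones(len(c))];f=np.linalg.lstsq(A,c[:,1],rcond=None)[0]
    print("top y = %.4f*x + %.4f*z + %.5f"%tuple(f),"pitch deg",np.degrees(np.arctan(f[0])),"roll",np.degrees(np.arctan(f[1])))
    M=[]
    for r in range(70,220,3):
        k=m[r]
        if k.sum()>10: v=X[r][k];M.append([np.median(v[:,0]),(v[:,2].min()+v[:,2].max())/2])
    M=np.array(M);g=np.polyfit(M[:,0],M[:,1],1);print("centre z= %.4f x + %.5f"%tuple(g),"yaw deg",np.degrees(np.arctan(g[0])))
E
python3 - <<'E'
from sp import *
pose_tool("w7")
im,d,K,P=load("c7");X=cloud(d,K,P)
m=(d>0)&(X[...,2]>.2)&(X[...,2]<.28)&(X[...,0]>.62)&(X[...,0]<.82)&(X[...,1]>-.08)&(X[...,1]<.12)
hsv=cv2.cvtColor(im,cv2.COLOR_RGB2HSV);q=X[m];c=q.mean(0);u,s,v=np.linalg.svd(q-c);print(len(q),c,v[2],s[2]/len(q)**.5)
k=abs((q-c)@v[2])<.003;q=q[k];c=q.mean(0);u,s,v=np.linalg.svd(q-c);n=v[2]*np.sign(v[2,2]);print(len(q),c,n)
R=rotx(-37.8);print("normal in tool",R.T@n, "height at blade",c)
E
```

```text
handle n 8230 x min [-0.0927 -0.0923 -0.0918]
top y = 0.0075*x + -0.0003*z + -0.00633 pitch deg 0.42879021475168544 roll -0.017192372435516155
centre z= -0.0000 x + 0.00073 yaw deg -0.0008066971089038005
468 [0.6815 0.0381 0.2424] [ 0.0031 -0.0267  0.9996] 0.002252165142239587
398 [0.68   0.0407 0.2426] [ 0.009  -0.0148  0.9999]
normal in tool [ 0.0162 -0.9999 -0.0062] height at blade [0.68   0.0407 0.2426]
```

```bash
python3 - <<'E'
from h import *
a=np.radians(2.0);h=np.array([np.cos(a),np.sin(a),0]);k=np.array([0,0,1.]);t=.19
zl=h*np.sin(t)+k*np.cos(t);lens=np.array([.665,-.2625,.405])-.044*zl;face=lens-.15*zl
Rt=rotx(2.0,t-.0085);p=face-Rt@[.1519,-.0052,.0003];print(lens,face,p)
print(jog(p,Rt))
E
```

```text
[ 0.6567 -0.2628  0.3618] [ 0.6284 -0.2638  0.2145] [ 0.4781 -0.2693  0.2368]
(array([ 184.6,    2.8, -367.9]), array([ -3.55, -39.76,   9.73]))
```

Call:
jog_arm --motion '[6, -3, -10, -0.1, -1, 0.2, 20, -8, -38, -0.3, -4, 1, 37, -12, -73, -0.7, -8, 2, 55, -15, -110, -1.1, -12, 3, 73, -17, -147, -1.4, -16, 4, 92, -18, -184, -1.8, -20, 5, 110, -18, -220, -2.1, -24, 6, 127, -16, -255, -2.5, -28, 6.9, 143, -13, -287, -2.8, -31.5, 7.7, 158, -9, -316, -3.1, -34.7, 8.5, 170, -5, -340, -3.3, -37.2, 9.1, 179, -1, -357, -3.5, -39, 9.5, 183.5, 2, -366, -3.5, -39.6, 9.7, 184.6, 2.8, -367.9, -3.55, -39.75, 9.75, 184.6, 2.8, -367.9, -3.55, -39.75, 9.75, 184.6, 2.8, -367.9, -3.55, -39.75, 9.75, 184.6, 2.8, -367.9, -3.55, -39.75, 9.75, 184.6, 2.8, -367.9, -3.55, -39.75, 9.75]'

```text
time_s: 16.45
position: [0.4791, -0.269, 0.238]
tcp_rot: [[0.983, -0.178, -0.035], [0.035, -0.006, 0.999], [-0.178, -0.984, -0.0]]
force: [-0.1, -0.6, -0.9]
opening: 0.249
```

```bash
python3 -c "
from sp import *
s=wcap('w8');cap('side','s8');cap('scene','c8')
for k in ['time_s','position','tcp_rot','joint_positions','force','opening']: print(k,np.array(s[k]))
pose_tool('w8')
for n,b in (('s8',(30,230,160,360)),('c8',(130,310,170,350))):
    i=cv2.imread(f'pics/{n}.png')[b[0]:b[1],b[2]:b[3]];cv2.imwrite(f'pics/{n}c.png',cv2.resize(i,None,fx=3,fy=3,interpolation=2))
"
```

```text
time_s 16.45
position [ 0.4791 -0.269   0.238 ]
tcp_rot [[ 0.9834 -0.1779 -0.0354]
 [ 0.0348 -0.0064  0.9994]
 [-0.178  -0.984  -0.0001]]
joint_positions [ -37.5225   28.3107   87.2076   -6.8267   72.5353 -127.0384]
force [-0.0724 -0.6075 -0.8883]
opening 0.24884955289133884
handle n 8225 x min [-0.0926 -0.0919 -0.0915]
top y = 0.0061*x + -0.0010*z + -0.00667 pitch deg 0.3482386854152053 roll -0.05678177002092598
centre z= -0.0002 x + -0.00023 yaw deg -0.008978215274886195
```

View pics/s8c.png

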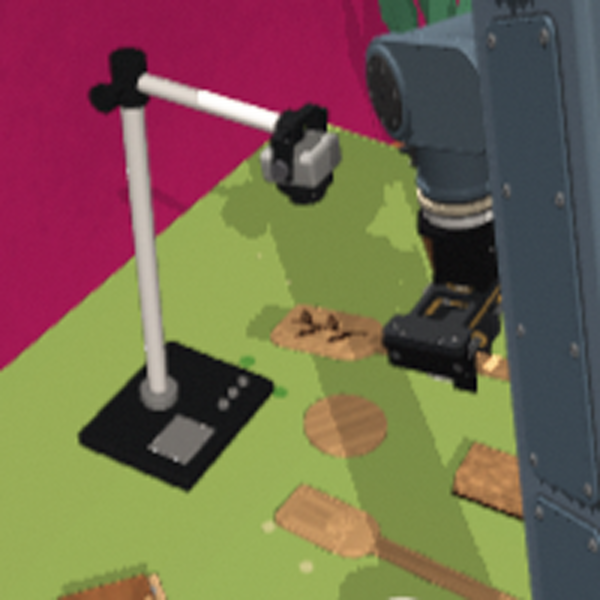

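View pics/c8c.png

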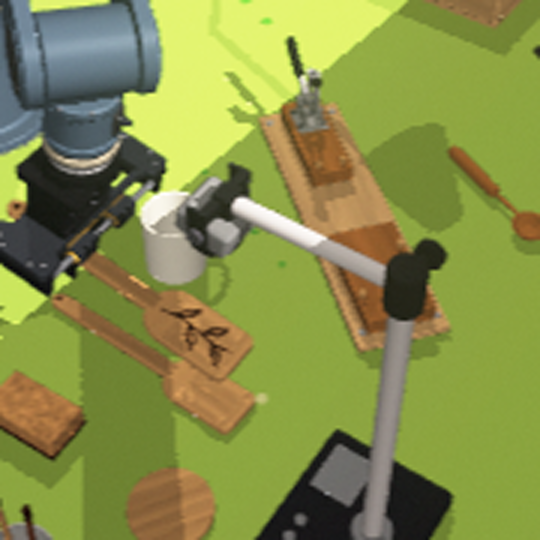

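View pics/w8.png

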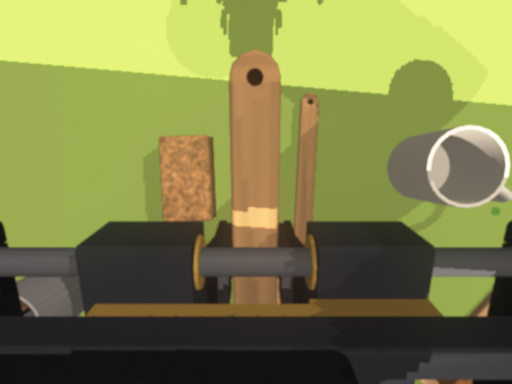

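Both views show the blade below the lens with the leaf upwards and the tip towards the column. Next I'll check the blade's plane, outline and position relative to the head in each fixed camera.

```bash
python3 - <<'E'
from h import *
a=np.radians(2.0);h=np.array([np.cos(a),np.sin(a),0]);l=np.array([-h[1],h[0],0]);k=np.array([0,0,1.]);t=.19
zl=h*np.sin(t)+k*np.cos(t);xl=h*np.cos(t)-k*np.sin(t);O=np.array([.665,-.2625,.405]);lens=O-.044*zl
for n in("c8","s8"):
    im,d,K,P=load(n);X=cloud(d,K,P)
    q=(X-lens);L=np.stack([q@xl,q@l,q@zl],-1)
    m=(d>0)&(abs(L[...,0])<.075)&(abs(L[...,1])<.045)&(abs(L[...,2]+.15)<.02)
    b=L[m];A=np.c_[b[:,:2],np.ones(len(b))]
    for _ in range(4):
        f=np.linalg.lstsq(A,b[:,2],rcond=None)[0];r=b[:,2]-A@f;kk=abs(r)<.003;b=b[kk];A=A[kk]
    print(n,len(b),"plane slope x,y (deg)",np.degrees(f[:2]),"dist",f[2],"sd",r.std())
    print(" x max (tip, expect .055)",np.sort(b[:,0])[[-1,-5,-15]])
    for x in (-.02,0,.02,.035):
        s=b[abs(b[:,0]-x)<.006];print("  x",x,s[:,1].min(),s[:,1].max(),(s[:,1].min()+s[:,1].max())/2)
    # head in same cam: knob/side & tube
    hd=(d>0)&(abs(X[...,0]-.665)<.06)&(abs(X[...,1]+.262)<.05)&(X[...,2]>.345)&(X[...,2]<.45)
    # model overlay
    big=cv2.resize(im,None,fx=6,fy=6,interpolation=2);th=np.linspace(0,2*np.pi,60)
    def draw(pts,col):
        uv=(proj(pts,K,P)+.5)*6-.5;cv2.polylines(big,[uv.round().astype(int)],True,col,1)
    for dep,rr,c in((-.044,.017,(255,0,0)),(-.031,.026,(0,255,255))):
        draw(O+dep*zl+rr*(np.outer(np.cos(th),xl)+np.outer(np.sin(th),l)),c)
    for sy in(-1,1): draw(O+l*sy*.037+.008*(np.outer(np.cos(th),xl)+np.outer(np.sin(th),zl)),(0,0,255))
    draw(lens-.15*zl+np.array([x*xl+y*l for x,y in((.055,.031),(.055,-.031),(-.057,-.031),(-.057,.031))]),(255,0,255))
    uv=proj(O-.1*zl,K,P)[0];u,v=int(uv[0]),int(uv[1]);cv2.imwrite(f"pics/{n}m.png",big[max(0,v-50)*6:(v+50)*6,max(0,u-60)*6:(u+60)*6,::-1])
E
```

```text
c8 613 plane slope x,y (deg) [0.4424 0.5368] dist -0.14898334838692662 sd 0.0013361275346872033
 x max (tip, expect .055) [0.0568 0.0559 0.0542]
  x -0.02 -0.03156985839061159 0.029576878238971486 -0.0009964900758200525
  x 0 -0.031555096900331266 0.030470444828352396 -0.0005423260359894346
  x 0.02 -0.030955032712528793 0.029747595393958912 -0.0006037186592849405
  x 0.035 -0.031509681316355766 0.02915486932123132 -0.0011774059975622232
s8 408 plane slope x,y (deg) [ 0.3228 -0.6425] dist -0.149725649617715 sd 0.0011873273433494964
 x max (tip, expect .055) [0.0539 0.0519 0.0496]
  x -0.02 -0.027533738577260006 0.03418763708324596 0.0033269492529929764
  x 0 -0.029132951521144108 0.03319806091753061 0.0020325546981932504
  x 0.02 -0.027720246432704914 0.032223742170404086 0.002251747868849586
  x 0.035 -0.02959521066748964 0.03186150720950134 0.0011331482710058485
```

View pics/c8m.png

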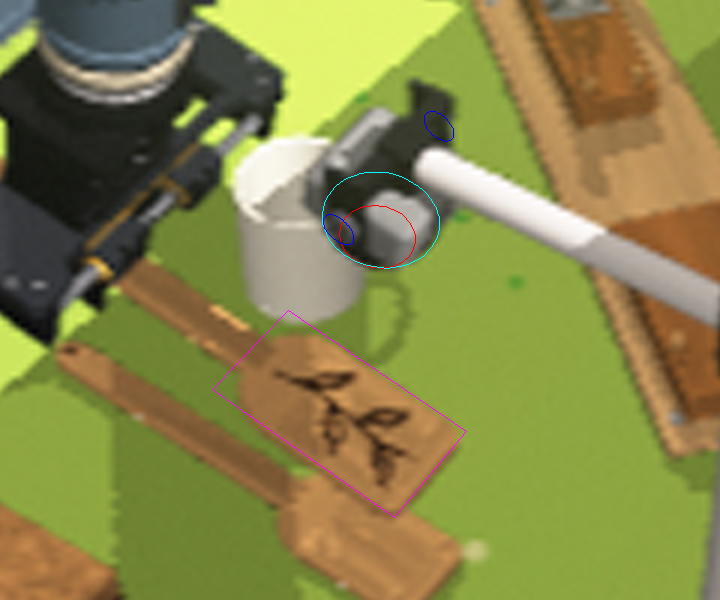

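View pics/s8m.png

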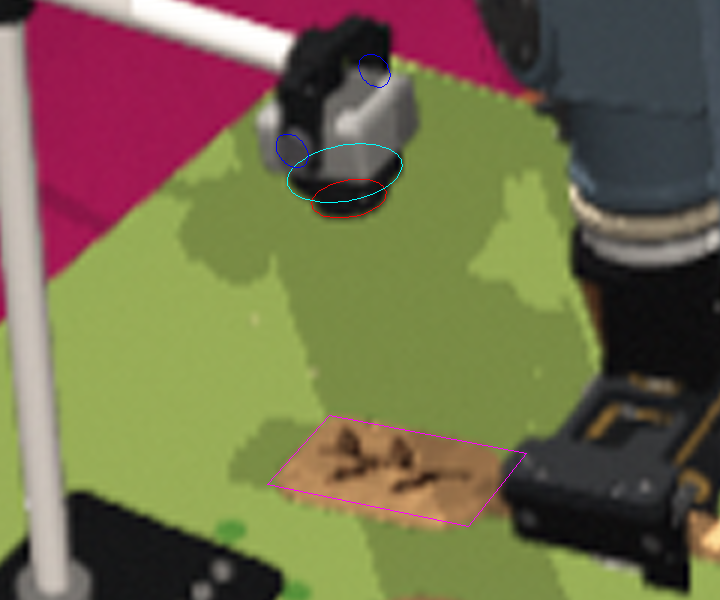

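Both cameras put the face at 149 to 150 mm, within about 2 mm of centre and about 0.4° off square. I'll make one small trim and let it settle.

Call:
jog_arm --motion '[0, 0.2, 0, 0, 0, 0.15, 0, 0.4, 0, 0, 0, 0.3, 0, 0.4, 0, 0, 0, 0.3, 0, 0.4, 0, 0, 0, 0.3, 0, 0.4, 0, 0, 0, 0.3, 0, 0.4, 0, 0, 0, 0.3, 0, 0.4, 0, 0, 0, 0.3, 0, 0.4, 0, 0, 0, 0.3]'

```text
time_s: 17.6
position: [0.479, -0.2693, 0.2374]
tcp_rot: [[0.982, -0.183, -0.035], [0.034, -0.006, 0.999], [-0.183, -0.983, 0.0]]
force: [0.3, -0.3, 0.4]
opening: 0.249
```

```bash
python3 - <<'E'
from h import *
from rig import bot
s=bot.read_state()
for k in ['time_s','position','tcp_rot','qvel','force','opening']: print(k,np.array(s[k]))
a=np.radians(2.0);h=np.array([np.cos(a),np.sin(a),0]);l=np.array([-h[1],h[0],0]);kz=np.array([0,0,1.]);t=.19
zl=h*np.sin(t)+kz*np.cos(t);xl=h*np.cos(t)-kz*np.sin(t);lens=np.array([.665,-.2625,.405])-.044*zl
f=np.array(s['position'])+np.array(s['tcp_rot'])@[.1519,-.0055,0];q=f-lens;print("face in lens mm (model)",1000*np.array([q@xl,q@l,q@zl]))
cap('scene','c9');cap('side','s9')
for n in("c9","s9"):
    im,d,K,P=load(n);X=cloud(d,K,P);q=(X-lens);L=np.stack([q@xl,q@l,q@zl],-1)
    m=(d>0)&(abs(L[...,0])<.07)&(abs(L[...,1])<.045)&(abs(L[...,2]+.15)<.02);b=L[m];A=np.c_[b[:,:2],np.ones(len(b))]
    for _ in range(4):
        f=np.linalg.lstsq(A,b[:,2],rcond=None)[0];r=b[:,2]-A@f;kk=abs(r)<.003;b=b[kk];A=A[kk]
    print(n,"slopes",np.degrees(f[:2]),"dist",f[2])
E
```

```text
time_s 17.6
position [ 0.479  -0.2693  0.2374]
tcp_rot [[ 0.9825 -0.1832 -0.0349]
 [ 0.0343 -0.0063  0.9994]
 [-0.1833 -0.9831  0.0001]]
qvel [ 0.0753  0.0505  0.056  -0.0755 -0.0867 -0.0058]
force [ 0.3432 -0.3363  0.3644]
opening 0.2488963112915245
face in lens mm (model) [   0.7176   -0.293  -149.3853]
c9 slopes [0.0599 0.7742] dist -0.15045214533399381
s9 slopes [ 0.2365 -0.5474] dist -0.15120927612277582
```

View pics/c9.png

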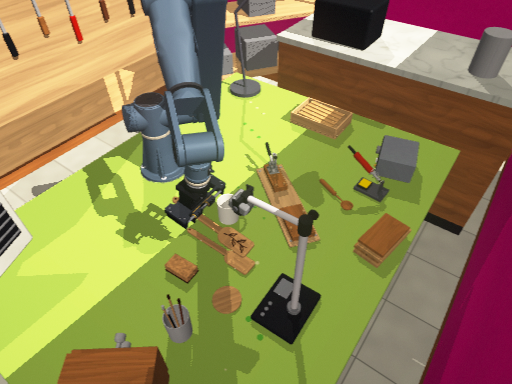

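The final scene shows the blade under the head at (235,242), the clamp lever back at (268,150), and the other things where they were. Everything agrees to about 1 mm and 0.3° or better along the spatula, so I'm handing in.

```bash
python3 -c "
from rig import bot
print(bot.hand_in())"
```

```text
the job is handed in; nothing more can be done
None
```

I pushed the clamp lever back to its stop, lifted the spatula straight up by its handle, and held it in front of the document camera. I handed in at about 17.7 s, with the gripper still holding it.

- **Clamp:** my last measurement read 1.098 rad of the 1.1 rad full swing, with 20 N against the stop. The final picture shows it still open.
- **Position:** from the arm's pose and my fit of the camera head, the face is 149.4 mm from the lens, 0.7 mm off centre along the spatula and 0.3 mm across. The two fixed cameras read 150.5 and 151.2 mm.
- **Squareness:** along the spatula the face is within 0.1–0.25° of square by both cameras. Across it they disagreed, at +0.8° and −0.5°; I took this as camera calibration error and left it alone.
- **Centring check:** before a last trim of under a millimetre, the two cameras also disagreed by about 2–3 mm on sideways centring. That is close to the 2–3 mm they disagree on the camera base, so I did not correct for it.
- **Lens uncertainty:** different faces of the camera head gave tilts from 0.18 to 0.23 rad. I used 0.19, and the lens position is good to about 1 mm.
- **Everything else:** the wrist force stayed near zero while holding, and nothing else appears to have moved in the final picture.

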